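# Close a split specimen carrier over a spread layer of specimens and hold it shut

## Task

The four specimen cubes lie heaped in the middle of the open carrier tray: spread them into an even single layer, one lying flat in each quarter of the tray floor, clear of the white cross. Then fit the blue cover onto the tray's two dowels (either way round) and press it down against the spring plungers until it is flush with the tray rim; finish while still holding it pressed shut, without letting go. Leave the other things on the desk where they are.

Things in the scene. Friction and masses are not known exactly. Their poses are not given: they have to be found in the camera images.
- tray: carrier's lower half, fixed to the desk: grey flange 200 x 130 x 8 mm, aluminium body 180 (x) x 110 (y) mm. Origin: centre of the underside, on the desk; z up, x along the long side. Rim round the pocket 6 mm high (its top, the joint face, at z = 18 mm), 26 mm wide at the x ends, 8 mm along the sides
- tray_floor (a point): centre of the tray's black pocket floor, 12 mm above the tray's origin, same axes. Floor 128 (x) x 94 (y) mm; a painted white cross along its x and y axes divides it into quarters
- dowel_a (a point): tip of the dark steel dowel at the tray's +x end, at x = 77, y = 0, z = 42 mm in the tray's frame. Dowel 10 mm diameter, stands 24 mm above the joint face, its last 8 mm tapered to 3 mm
- dowel_b (a point): tip of the like dowel at the tray's -x end, at x = -77, y = 0, z = 42 mm in the tray's frame
- plungers (a point): centre of the four brass spring plungers (8 mm diameter, at x = +-77, y = +-40 mm in the tray's frame), at the height of their raised tops, z = 26 mm. The cover pushes them down: 1.4 N per mm for all four together, 11 N when flush; left unpressed, the cover rests about 5 mm above the rim
- cover: loose upper half, blue, 180 (x) x 110 (y) x 26 mm, about 0.4 kg, lying right way up on the desk. Origin: centre of the underside; z up, x along the long side. Hollow below: recess 128 x 94 mm, 18 mm deep. Either way round fits. Flush on the tray its origin is 18 mm above the tray's origin
- cover_grip (a point): centre of the top of the cover's black grip bar, 60 mm above the cover's origin. Bar 60 (along x) x 24 (along y) x 34 mm high, square edged, centred on the cover
- hole_a (a point): lower mouth of the cover's through hole at its +x end, x = 77, y = 0, z = 0 in the cover's frame. 12 mm diameter (1 mm play all round the dowel), small chamfer
- hole_b (a point): lower mouth of the like hole at the cover's -x end, x = -77, y = 0, z = 0 in the cover's frame
- spec1: brass specimen: a 20 mm cube, about 50 g, slightly rounded edges; origin at its centre, axes square to its faces. Middle one of the three standing in a row on the tray floor.
- spec2: copper specimen: a 20 mm cube, about 50 g, slightly rounded edges; origin at its centre, axes square to its faces. At one end of the row, about 25 mm from spec1 centre to centre.
- spec3: white ceramic specimen: a 20 mm cube, about 50 g, slightly rounded edges; origin at its centre, axes square to its faces. Lies on top of spec1 and spec2.
- spec4: green-coated specimen: a 20 mm cube, about 50 g, slightly rounded edges; origin at its centre, axes square to its faces. At the other end of the row, about 25 mm from spec1.
- weight_big: bystander: knobbed steel weight, 40 mm diameter, 38 mm high, origin under its centre
- weight_small: bystander: knobbed steel weight, 30 mm diameter, 38 mm high, origin under its centre
- objective: bystander: black microscope objective standing up, 34 mm diameter, 52 mm high, origin under its centre
- bottle: bystander: amber bottle, 48 mm diameter, 100 mm high, origin under its centre
- brush: bystander: small brush 160 mm long, lying on the desk
- hexkey: bystander: L-shaped hex key, 75 x 25 mm, 6 mm thick, lying flat; origin at the free end of its long leg
Not all that is in view belongs to the job. What is meant by the cover is not turquoise, and is the larger of those in its own colour. What is shaped like the tray but green is not meant.

How it is judged:
On the way, in this order (a step that is already met when the one before it is completed fails the run):
1. the four specimens lie in a single layer, one in each quarter of the tray floor (((x of spec1 in the frame of tray between 0.007 and 0.058 m and y of spec1 in the frame of tray between 0.007 and 0.041 m and z of spec1 in the frame of tray between 0.018 and 0.026 m) or (x of spec2 in the frame of tray between 0.007 and 0.058 m and y of spec2 in the frame of tray between 0.007 and 0.041 m and z of spec2 in the frame of tray between 0.018 and 0.026 m) or (x of spec3 in the frame of tray between 0.007 and 0.058 m and y of spec3 in the frame of tray between 0.007 and 0.041 m and z of spec3 in the frame of tray between 0.018 and 0.026 m) or (x of spec4 in the frame of tray between 0.007 and 0.058 m and y of spec4 in the frame of tray between 0.007 and 0.041 m and z of spec4 in the frame of tray between 0.018 and 0.026 m)) and ((x of spec1 in the frame of tray between 0.007 and 0.058 m and y of spec1 in the frame of tray between -0.041 and -0.007 m and z of spec1 in the frame of tray between 0.018 and 0.026 m) or (x of spec2 in the frame of tray between 0.007 and 0.058 m and y of spec2 in the frame of tray between -0.041 and -0.007 m and z of spec2 in the frame of tray between 0.018 and 0.026 m) or (x of spec3 in the frame of tray between 0.007 and 0.058 m and y of spec3 in the frame of tray between -0.041 and -0.007 m and z of spec3 in the frame of tray between 0.018 and 0.026 m) or (x of spec4 in the frame of tray between 0.007 and 0.058 m and y of spec4 in the frame of tray between -0.041 and -0.007 m and z of spec4 in the frame of tray between 0.018 and 0.026 m)) and ((x of spec1 in the frame of tray between -0.058 and -0.007 m and y of spec1 in the frame of tray between 0.007 and 0.041 m and z of spec1 in the frame of tray between 0.018 and 0.026 m) or (x of spec2 in the frame of tray between -0.058 and -0.007 m and y of spec2 in the frame of tray between 0.007 and 0.041 m and z of spec2 in the frame of tray between 0.018 and 0.026 m) or (x of spec3 in the frame of tray between -0.058 and -0.007 m and y of spec3 in the frame of tray between 0.007 and 0.041 m and z of spec3 in the frame of tray between 0.018 and 0.026 m) or (x of spec4 in the frame of tray between -0.058 and -0.007 m and y of spec4 in the frame of tray between 0.007 and 0.041 m and z of spec4 in the frame of tray between 0.018 and 0.026 m)) and ((x of spec1 in the frame of tray between -0.058 and -0.007 m and y of spec1 in the frame of tray between -0.041 and -0.007 m and z of spec1 in the frame of tray between 0.018 and 0.026 m) or (x of spec2 in the frame of tray between -0.058 and -0.007 m and y of spec2 in the frame of tray between -0.041 and -0.007 m and z of spec2 in the frame of tray between 0.018 and 0.026 m) or (x of spec3 in the frame of tray between -0.058 and -0.007 m and y of spec3 in the frame of tray between -0.041 and -0.007 m and z of spec3 in the frame of tray between 0.018 and 0.026 m) or (x of spec4 in the frame of tray between -0.058 and -0.007 m and y of spec4 in the frame of tray between -0.041 and -0.007 m and z of spec4 in the frame of tray between 0.018 and 0.026 m))), for 0.2 s.
2. the cover sits on both dowels (horizontal distance between cover and tray below 0.004 m and angle between the x axis of cover and the x axis of tray, either way round below 0.05 rad and angle between the z axis of cover and the z axis of tray, either way round below 0.06 rad and z of cover in the frame of tray below 0.027 m), for 0.1 s.
At the end, for the whole second after the job is handed in: One specimen flat on the floor in each tray quarter (centre 7 mm or more off both cross lines); cover on both dowels (within 4 mm, 0.05 rad, tilt 0.06 rad), within 2 mm of the rim, over 7 N on tray and springs, still held by the robot through the last second (all of step 1 and horizontal distance between cover and tray below 0.004 m and angle between the x axis of cover and the x axis of tray, either way round below 0.05 rad and angle between the z axis of cover and the z axis of tray, either way round below 0.06 rad and z of cover in the frame of tray between 0.016 and 0.02 m and contact force between cover and tray above 7 N and contact force between any of the fingers, the arm and cover above 3 N and linear speed of cover below 0.02 m/s); the arm keeps its last pose, push and grip.
It fails at once if a bystander is moved by more than 30 mm (distance of any of weight_big, weight_small, objective, bottle, brush, hexkey from where it was at the start of the episode above 0.03 m).
It also fails if it takes over 72 s, if anything falls off the work surface, if the arm or the gripper's body presses on something with over 40 N, if the wrist force passes 120 N, or if a joint passes its speed limit or range.

## Robot

A 6-joint arm with a two-finger parallel gripper is mounted at the origin on the work surface. World frame = base frame: x ahead of the robot, y to its left, z up, the work surface at z = 0. Lengths are in m, angles in rad, forces in N, time in s.
With the tool pointing down it reaches from about 0.25 to 0.725 m from the base axis. Payload 4 kg.
Tool frame: the origin (TCP) lies midway between the tips of the shut fingers; the grasp point (between the pads) lies bot.pinch_z behind it (bot.pinch_z is the distance from the TCP to the grasp point, in m); z points along the fingers, y is the direction in which the jaws open and shut (so a half turn about z gives the same grasp; the last joint's range is limited). The gripper opens to 85 mm and grips with 20 to 120 N. Pads are 22 mm wide; open, the fingers measure 114 mm over their backs; the gripper's body (76 mm by 85 mm) begins 54 mm behind the grasp point. The pads swing forward as they close: fully open they stand 13 mm farther back than shut.
Start: joints at [1.175, 0.241, 0.005, 1.335, 0, 1.571], TCP at [0.193, 0.461, 0.231] pointing down, gripper open.
Joint ranges: [-2.72, 2.72], [-1.05, 1.87], [-1.09, 1.28], [-1.99, 2.15], [-1.42, 1.44], [-3.14, 3.14]. Speed limits (rad/s): [2.79, 2.79, 3.14, 3.14, 3.14, 3.14].

## Interface

Orientations are given as a unit quaternion [x, y, z, w].
In Python, from workcell import bot gives the robot as it stands. The module is installed in compiled form; this text tells all that it offers.
- The arm moves only by the tool move_arm, never from a script. Its argument "series" is a list that holds one entry, the list of rows, each a list of 7 numbers: the shift along the world's x, y, z in cm, then the turn, a rotation vector about the world's x, y, z in degrees, then the opening, from 0 (shut) to 1 (fully open). A call has exactly 5 rows; each row shifts and turns the pose as measured when the row begins; what a row does not reach is not made up. A row lasts 1/10 s, in which the tool goes at most 50 mm and 8.59 degrees, less where a joint would pass 70% of its speed; a pose out of reach is approached as far as the arm can. A call with a gripper value outside its range is refused whole. The fingers move at their own pace and stop on an object; the grip force is fixed at half the most. Time passes only in rows, so rows that do not move let the fingers close, or fill a call up. It gives the time, the measured TCP pose, the force and the opening at its end, in the units of the state.
- bot.get_obs(): the state, without advancing time (a new reading comes with each control period).
- bot.camera(name): name is "scene" or "top"; returns (picture, depth): 400x640x3 uint8, red, green, blue; 400x640 float32, m along the optical axis (not along the pixel's ray), 0 where there is no reading.
- bot.camera_info(name): a dict with "vfov" (degrees; the focal length in pixels is half the picture's height over the tangent of half this angle, whatever the lens; pixels are square), "cx", "cy" (the principal point, pixels), "k1" (the pictures are not rectified: a ray, as slopes to the right and down, at radius r is drawn at 1 + k1 r^2 times it, then the intrinsics apply), "cam_to_world" (4x4, takes a point from camera to world coordinates). Camera axes: x right, y down, z forward; pixel columns grow to the right and rows downward; lengths in m; the calibration is good to about 2 mm. A picture is of the moment at which its call begins. camera_info takes no time and is no camera call.
- bot.job_done(): hands the job in, once; it reports no verdict.
Trained networks look in the newest picture that a camera, given by its name, has taken for a name from the list of things; names that differ only in an ending like _2 or _b are one class to them, and where a whole thing is asked for, a point or a joint stands for the part that bears it (a point fixed in the world has none). Each returns a list of dicts, best first, with "confidence" (0 to 1); they miss things now and then, are a little off and sometimes report something else, mostly with a low value. They report only what shows in the picture. A call takes as long as a camera call. They do not tell look-alikes from the thing itself.
- bot.find_in(camera, target): "at" ([x, y, z] in m, in world coordinates, good to about 4 mm: the middle of the surface that is visible of it).
The state is a dict: "clock": time; "joint_pos": joint angles; "joint_vel": joint speeds; "tau": joint torques, N m; "eef_pos": TCP position; "tool_rot": TCP orientation; "ft_force": force on the tool from outside, world axes, zero at the start; "ft_torque": the same for the moment, N m; "grip_width": finger opening in m.
Only numpy, scipy, OpenCV 4.12 (cv2) and the standard library are available. Lean on these libraries where they do the work, as an engineer would, in place of code of your own. Each camera call takes 0.05 s, during which the arm holds its last target.

## Working session

There is one attempt and no reset: what is moved stays moved. The work goes in short steps, Python scripts to look and compute and a tool call to move; the robot and the scene stay as the last step left them, time stands still between calls to the robot, and variables do not carry over. Pictures are saved under pics/ and viewed, and the job is handed in when it is done.

Besides the shell and the picture viewer there is one more tool, called after "Emit:" as name([rows], argument=value, ...), one row to a line, values as JSON. move_arm: Moves the arm, as the interface text tells. Its arguments: {"type":"object","properties":{"series":{"type":"array","items":{"type":"array","items":{"type":"array","items":{"type":"number"}}}}},"required":["series"]}

```bash
mkdir -p pics; cat > h.py <<'E'
import numpy as np, cv2
from workcell import bot
def shot(name,fn=None):
    im,d=bot.camera(name)
    if fn: cv2.imwrite('pics/'+fn,im[:,:,::-1])
    return im,d
def cloud(name,d):
    ci=bot.camera_info(name); f=200/np.tan(np.radians(ci['vfov'])/2)
    K=np.array([[f,0,ci['cx']],[0,f,ci['cy']],[0,0,1.]])
    v,u=np.mgrid[0:400,0:640]
    p=np.stack([u,v],-1).reshape(-1,1,2).astype(float)
    q=cv2.undistortPoints(p,K,np.array([ci['k1'],0,0,0.])).reshape(400,640,2)
    P=np.dstack([q[...,0]*d,q[...,1]*d,d])
    T=np.array(ci['cam_to_world'])
    return P@T[:3,:3].T+T[:3,3]
E
python3 - <<'E'
from h import *
for n in('scene','top'):
    im,d=shot(n,n+'0.png'); W=cloud(n,d); np.savez('/tmp/%s0.npz'%n,im=im,d=d,W=W)
    print(n,np.array(bot.camera_info(n)['cam_to_world']).round(3).tolist(),bot.camera_info(n)['vfov'],bot.camera_info(n)['k1'])
    for t in['tray','cover']:
        print(t,[(np.round(x['at'],3).tolist(),round(x['confidence'],2)) for x in bot.find_in(n,t)])
o=bot.get_obs();print(o,bot.pinch_z)
E
```

```text
scene [[-0.034, 0.672, -0.739, 1.588], [0.999, 0.026, -0.022, 0.035], [0.005, -0.74, -0.673, 1.014], [0.0, 0.0, 0.0, 1.0]] 43.34322125149059 0.0038186378400138963
tray [([0.556, 0.146, 0.012], 0.61)]
cover [([0.561, -0.174, 0.025], 0.82), ([0.274, -0.432, 0.02], 0.81), ([0.321, -0.198, 0.018], 0.63)]
top [[-0.0, -0.982, 0.189, 0.187], [-1.0, -0.001, -0.009, 0.014], [0.009, -0.189, -0.982, 1.699], [0.0, 0.0, 0.0, 1.0]] 46.9342926338484 -0.08616376436130539
tray [([0.26, 0.384, 0.015], 0.94), ([0.535, 0.144, 0.01], 0.6)]
cover [([0.535, -0.174, 0.026], 0.89), ([0.297, -0.195, 0.02], 0.82), ([0.248, -0.429, 0.027], 0.74)]
{'clock': 0.3, 'joint_pos': array([ 1.17499206e+00,  2.40912651e-01,  4.60498415e-03,  1.33520586e+00,
       -1.81236833e-06,  1.57075432e+00]), 'joint_vel': array([-0.00014655, -0.00161587,  0.00332826, -0.00066127,  0.0022159 ,
       -0.00019052]), 'tau': array([ 9.13784716e-04, -3.71848655e+01,  2.52250099e+01,  9.13394411e-03,
        6.50569314e-05,  7.33426248e-06]), 'eef_pos': array([0.19269899, 0.46115958, 0.23099916]), 'tool_rot': array([ 1.96592241e-01,  9.80485269e-01, -3.51779284e-04, -6.96246649e-05]), 'ft_force': array([ 0.18997278, -0.74457272,  0.16870959]), 'ft_torque': array([-0.00558819,  0.03782886, -0.02482979]), 'grip_width': 0.08523942549253648} 0.0187
```

View pics/scene0.png

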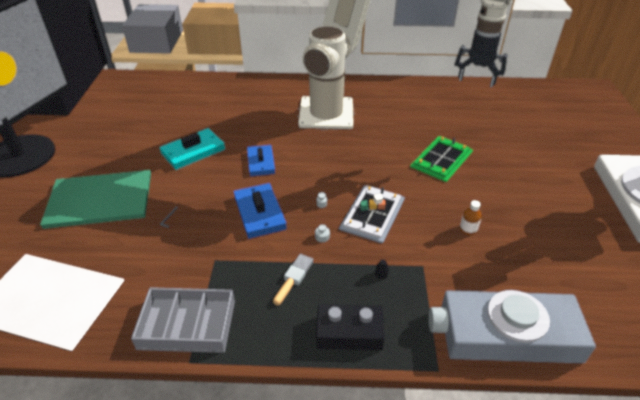

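View pics/top0.png

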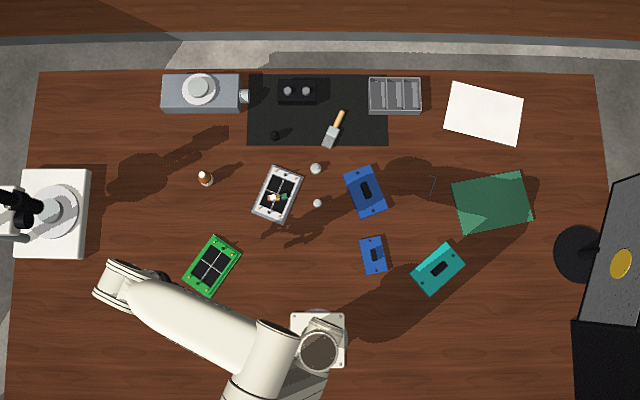

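```bash
python3 - <<'E'
from h import *
for n in('scene','top'):
    z=np.load('/tmp/%s0.npz'%n); W=z['W'];im=z['im'].astype(int);d=z['d']
    print(n,'zero depth frac',(d==0).mean())
    # desk plane fit in region x .3-.8,y-.4 .4
    m=(W[...,2]<.012)&(W[...,2]>-.03)&(W[...,0]>.2)&(W[...,0]<.8)&(abs(W[...,1])<.5)&(d>0)
    A=np.c_[W[m][:,:2],np.ones(m.sum())];c=np.linalg.lstsq(A,W[m][:,2],rcond=None)[0];print('plane',c,m.sum())
    # white base plate near origin
    m=(im.min(-1)>130)&(abs(W[...,0])<.2)&(abs(W[...,1])<.2)&(W[...,2]<.035)&(d>0)
    P=W[m];print('base',P.min(0),P.max(0),np.median(P,0))
    # blue cover
    m=(im[...,2]>im[...,0]*1.6)&(im[...,2]>im[...,1]*1.4)&(im[...,2]>70)&(W[...,1]<-.08)&(W[...,1]>-.3)&(W[...,0]>.42)&(W[...,0]<.7)&(W[...,2]<.06)
    P=W[m];print('cover',P.min(0),P.max(0),np.median(P,0),m.sum())
E
```

```text
scene zero depth frac 0.00593359375
plane [-0.00102067  0.00101596  0.0003707 ] 42330
base [-0.12233916 -0.09969508 -0.0056793 ] [0.10976031 0.09902324 0.03409316] [0.05040227 0.01247165 0.01104388]
cover [ 0.42074892 -0.26345248 -0.00368329] [ 0.64338062 -0.09726208  0.05966981] [ 0.56430144 -0.17241672  0.02488478] 1739
top zero depth frac 0.003875
plane [-0.00078139  0.00038253  0.00098947] 35369
base [-0.09692458 -0.09767271 -0.00557575] [0.09255845 0.09928182 0.02517624] [ 0.06085819 -0.0187757   0.0120261 ]
cover [ 0.4327402  -0.26459338 -0.01194579] [ 0.64087453 -0.09806168  0.0594598 ] [ 0.53145593 -0.1773713   0.02635625] 1313
```

```bash
python3 - <<'E'
from h import *
ims=[]
for n,(u,v) in(('scene',(373,210)),('top',(277,193))):
    im=np.load('/tmp/%s0.npz'%n)['im'][v-40:v+40,u-40:u+40]
    ims.append(cv2.resize(im,(400,400),interpolation=cv2.INTER_CUBIC))
cv2.imwrite('pics/tray0.png',np.hstack(ims)[:,:,::-1])
E
```

```text
(no output)
```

View pics/tray0.png

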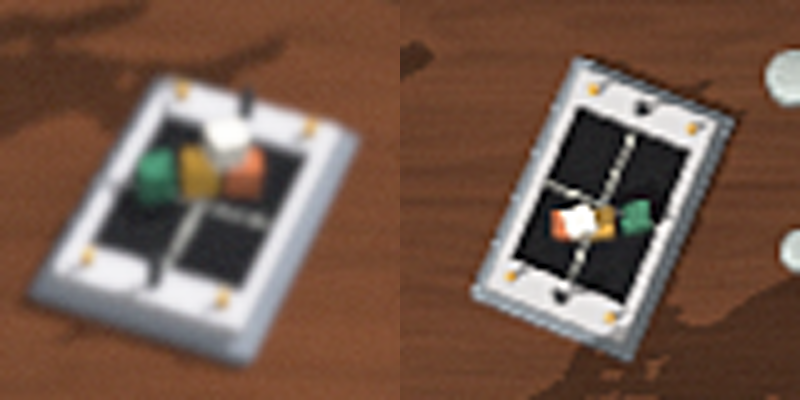

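```bash
python3 - <<'E'
from h import *
for n in('scene','top'):
    z=np.load('/tmp/%s0.npz'%n); W=z['W'];im=z['im'].astype(int);d=z['d']
    for lo,hi in((.215,.235),(.235,.26),(.26,.3),(.3,.36)):
        m=(W[...,2]>lo)&(W[...,2]<hi)&(abs(W[...,0]-.2)<.15)&(abs(W[...,1]-.46)<.12)
        P=W[m]
        if len(P):print(n,lo,len(P),np.percentile(P,[2,50,98],axis=0).round(3).tolist())
    m=(im.min(-1)>120)&(abs(W[...,0])<.2)&(abs(W[...,1])<.2)&(W[...,2]<.04)&(W[...,2]>.004)&(d>0)
    v,u=np.nonzero(m)
    for yy in(-.08,-.06,.06,.08):
        mm=m&(abs(W[...,1]-yy)<.006); P=W[mm]; print(yy,P[:,0].min().round(4),P[:,0].max().round(4),np.median(P[:,2]).round(4)) if len(P) else 0
E
```

```text
scene 0.235 38 [[0.174, 0.407, 0.245], [0.19, 0.42, 0.253], [0.225, 0.507, 0.259]]
scene 0.26 198 [[0.165, 0.39, 0.261], [0.192, 0.422, 0.29], [0.23, 0.519, 0.3]]
scene 0.3 716 [[0.17, 0.392, 0.301], [0.205, 0.459, 0.331], [0.232, 0.52, 0.354]]
-0.08 -0.0919 0.1041 0.0119
-0.06 -0.0379 0.1027 0.0119
0.06 -0.0921 0.0993 0.0116
0.08 -0.0909 0.1036 0.0107
top 0.235 2 [[0.183, 0.412, 0.251], [0.184, 0.412, 0.254], [0.186, 0.413, 0.257]]
top 0.26 6 [[0.177, 0.392, 0.267], [0.184, 0.408, 0.292], [0.186, 0.414, 0.298]]
top 0.3 20 [[0.187, 0.414, 0.306], [0.194, 0.425, 0.317], [0.199, 0.434, 0.329]]
-0.08 -0.0958 0.0922 0.0126
-0.06 -0.0956 0.0923 0.0131
0.06 0.0154 0.092 0.0113
0.08 -0.0545 0.0923 0.0114
```

```bash
cat >> h.py <<'E'
def blue(im):
    im=im.astype(int); return (im[...,2]>im[...,0]*1.5)&(im[...,2]>im[...,1]*1.3)&(im[...,2]>60)
E
python3 - <<'E'
from h import *
for n in('scene','top'):
    z=np.load('/tmp/%s0.npz'%n); W=z['W'];im=z['im'];d=z['d']
    m=blue(im)&(W[...,1]<-.05)&(W[...,1]>-.3)&(W[...,0]>.4)&(W[...,0]<.75)&(abs(W[...,2]-.026)<.006)
    r=cv2.minAreaRect((W[m][:,:2]*1000).astype(np.float32));print(n,'cover',r,np.median(W[m][:,2]))
    b=im.astype(int)
    m=(b.min(-1)>90)&(np.ptp(b,axis=-1)<60)&(abs(W[...,1]-.15)<.13)&(abs(W[...,0]-.55)<.15)&(abs(W[...,2]-.018)<.005)&(W[...,1]>.07)
    nl,lab,st,ce=cv2.connectedComponentsWithStats(m.astype(np.uint8)); k=1+np.argmax(st[1:,4]); m=lab==k
    r=cv2.minAreaRect((W[m][:,:2]*1000).astype(np.float32));print(n,'tray',r,np.median(W[m][:,2]),m.sum())
E
```

```text
scene cover ((540.3328247070312, -179.29815673828125), (186.22906494140625, 110.63790130615234), 21.34276580810547) 0.02523106140635356
scene tray ((531.9786376953125, 148.51007080078125), (112.03267669677734, 186.5994110107422), 68.027099609375) 0.017155732634017706 702
top cover ((535.258056640625, -178.05267333984375), (179.73516845703125, 112.8311538696289), 21.079782485961914) 0.026359705332605343
top tray ((546.2965087890625, 140.574951171875), (119.19232177734375, 158.49407958984375), 71.0255126953125) 0.017424908623274726 237
```

```bash
cat >> h.py <<'E'
def ray(name,uv,z):
    ci=bot.camera_info(name); f=200/np.tan(np.radians(ci['vfov'])/2)
    K=np.array([[f,0,ci['cx']],[0,f,ci['cy']],[0,0,1.]])
    q=cv2.undistortPoints(np.array(uv,float).reshape(-1,1,2),K,np.array([ci['k1'],0,0,0.])).reshape(-1,2)
    T=np.array(ci['cam_to_world']); D=np.c_[q,np.ones(len(q))]@T[:3,:3].T
    return T[:3,3]+D*((np.atleast_1d(z)-T[2,3])/D[:,2])[:,None]
def project(name,P):
    ci=bot.camera_info(name); f=200/np.tan(np.radians(ci['vfov'])/2)
    K=np.array([[f,0,ci['cx']],[0,f,ci['cy']],[0,0,1.]])
    T=np.linalg.inv(np.array(ci['cam_to_world']))
    return cv2.projectPoints(np.array(P,float).reshape(-1,1,3),cv2.Rodrigues(T[:3,:3])[0],T[:3,3],K,np.array([ci['k1'],0,0,0.]))[0].reshape(-1,2)
def pose2d(L,G):
    L=np.array(L);G=np.array(G);a=(L-L.mean(0));b=G-G.mean(0)
    th=np.arctan2((a[:,0]*b[:,1]-a[:,1]*b[:,0]).sum(),(a*b).sum())
    R=np.array([[np.cos(th),-np.sin(th)],[np.sin(th),np.cos(th)]]);t=G.mean(0)-R@L.mean(0)
    return t,th,np.linalg.norm(L@R.T+t-G,axis=1)
E
python3 - <<'E'
from h import *
from scipy.ndimage import label
th=np.radians(-22.2);R=np.array([[np.cos(th),-np.sin(th)],[np.sin(th),np.cos(th)]])
L=np.array([[77,40],[77,-40],[-77,40],[-77,-40]])/1000
for n in('scene','top'):
    im=np.load('/tmp/%s0.npz'%n)['im'].astype(float)
    t=np.array([.533,.147])
    for it in range(3):
        G=[]
        for l in L:
            p=project(n,[*(t+R@l),.026])[0]
            u0,v0=np.round(p).astype(int); r=5 if it==0 else 4
            w=im[v0-r:v0+r+1,u0-r:u0+r+1]; s=np.clip(w[...,0]-w[...,2]-35,0,None)
            vv,uu=np.mgrid[v0-r:v0+r+1,u0-r:u0+r+1]
            G.append(ray(n,[(s*uu).sum()/s.sum(),(s*vv).sum()/s.sum()],.026)[0,:2])
        t,a,res=pose2d(L,G);R=np.array([[np.cos(a),-np.sin(a)],[np.sin(a),np.cos(a)]])
    print(n,t,np.degrees(a),res)
E
```

```text
scene [0.52432239 0.14901175] -20.37686119300708 [0.0086499  0.00602574 0.00748506 0.00725389]
top [0.52773955 0.14726043] -22.344046690993025 [0.00083632 0.0023935  0.00059923 0.00118368]
```

```bash
python3 - <<'E'
from h import *
L=np.array([[-77,40],[-77,-40],[77,-40],[77,40]])/1000
# scene view: far = -x world ; columns right = +y
uv=np.array([[182,90],[310,128],[222,298],[88,256]])/5-.4+[333,170]
G=ray('scene',uv,.026)[:,:2];print(G)
for LL in (L,L*[1,-1]):
    t,a,r=pose2d(LL,G);print(t,np.degrees(a),r)
uv=np.array([[595-400,88],[693-400,128],[610-400,316],[512-400,275]])/5-.4+[237,153]
G=ray('top',uv,.026)[:,:2];print(G)
t,a,r=pose2d(L*[-1,1],G);print(t,np.degrees(a),r)
E
```

```text
[[0.44538584 0.14045309]
 [0.47662235 0.21466318]
 [0.61860571 0.15637217]
 [0.58876044 0.08321269]]
[0.53234358 0.14867528] -21.86753886129246 [0.08002159 0.08048899 0.07927267 0.07973968]
[0.53234358 0.14867528] -22.141350710321554 [0.00059246 0.00053137 0.00035913 0.00063195]
[[0.61399509 0.15392477]
 [0.5833368  0.08027704]
 [0.4415234  0.13999537]
 [0.47193878 0.21272922]]
[0.52769852 0.1467316 ] -22.658646346805877 [0.00017888 0.00012191 0.0005899  0.00058935]
```

```bash
python3 - <<'E'
from h import *
P0={'scene':([.5323,.1487],-22.14),'top':([.5277,.1468],-22.4)}
def tf(n,p):
    t,a=P0[n];a=np.radians(a);R=np.array([[np.cos(a),-np.sin(a)],[np.sin(a),np.cos(a)]]);return (R.T@(np.array(p[:2])-t)*1000).round(1)
for n in('scene','top'):
    for s in range(1,5):
        print(n,s,[(tf(n,x['at']).tolist(),round(x['at'][2],3),round(x['confidence'],2)) for x in bot.find_in(n,'spec%d'%s)][:3])
    # rectify at z=0.032 in tray frame 6px/mm
    t,a=P0[n];a=np.radians(a);R=np.array([[np.cos(a),-np.sin(a)],[np.sin(a),np.cos(a)]])
    im=np.load('/tmp/%s0.npz'%n)['im']
    for z in(.032,):
        yy,xx=np.mgrid[50:-50.1:-.25,-70:70.1:.25]/1000
        G=np.c_[np.stack([xx.ravel(),yy.ravel()],1)@R.T+t,np.full(xx.size,z)]
        m=project(n,G).astype(np.float32).reshape(*xx.shape,2)
        r=cv2.remap(im,m[...,0],m[...,1],cv2.INTER_CUBIC)
        cv2.imwrite('pics/rect_%s.png'%n,r[:,:,::-1])
a=cv2.imread('pics/rect_scene.png');b=cv2.imread('pics/rect_top.png')
cv2.imwrite('pics/rect0.png',cv2.resize(np.vstack([a,b]),None,fx=.74,fy=.74))
E
```

```text
scene 1 [([-17.1, 7.8], 0.048, 0.59), ([2.8, -28.3], 0.029, 0.55), ([-24.3, 19.9], 0.02, 0.46)]
scene 2 [([-17.1, 7.8], 0.048, 0.59), ([2.8, -28.3], 0.029, 0.55), ([-24.3, 19.9], 0.02, 0.46)]
scene 3 [([-17.1, 7.8], 0.048, 0.59), ([2.8, -28.3], 0.029, 0.55), ([-24.3, 19.9], 0.02, 0.46)]
scene 4 [([-17.1, 7.8], 0.048, 0.59), ([2.8, -28.3], 0.029, 0.55), ([-24.3, 19.9], 0.02, 0.46)]
top 1 [([293.4, -95.7], 0.013, 0.51), ([3.1, 2.0], 0.013, 0.2)]
top 2 [([293.4, -95.7], 0.013, 0.51), ([3.1, 2.0], 0.013, 0.2)]
top 3 [([293.4, -95.7], 0.013, 0.51), ([3.1, 2.0], 0.013, 0.2)]
top 4 [([293.4, -95.7], 0.013, 0.51), ([3.1, 2.0], 0.013, 0.2)]
```

View pics/rect0.png

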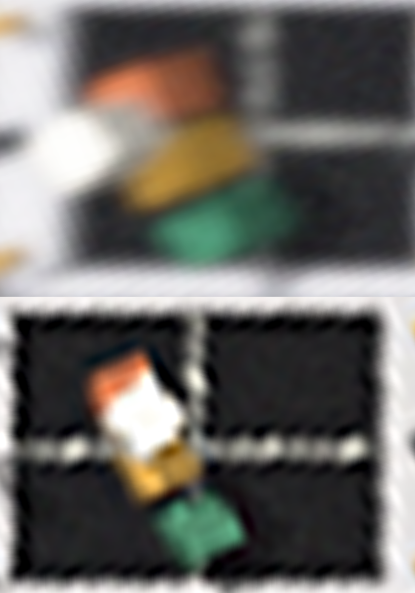

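```bash
cat >> h.py <<'E'
P0={'scene':(np.array([.5323,.1487]),np.radians(-22.2)),'top':(np.array([.5277,.1468]),np.radians(-22.4))}
def t2w(n,p):
    t,a=P0[n];R=np.array([[np.cos(a),-np.sin(a)],[np.sin(a),np.cos(a)]]);p=np.atleast_2d(p)
    return np.c_[p[:,:2]/1000@R.T+t,p[:,2]/1000]
C=np.array([[x,y,z] for x in(-10,10) for y in(-10,10) for z in(-10,10)])
ED=[(i,j) for i in range(8) for j in range(i) if np.abs(C[i]-C[j]).sum()==20]
def overlay(src,cubes,fn,k=10,ctr=(0,0,20),h=20):
    """cubes: list of (x,y,z,yawdeg,color) tray frame mm"""
    out=[]
    for n in('scene','top'):
        im=src[n]; c=project(n,t2w(n,ctr))[0].round().astype(int)
        crop=im[c[1]-h:c[1]+h,c[0]-h:c[0]+h][:,:,::-1]
        g=cv2.resize(crop,None,fx=k,fy=k,interpolation=cv2.INTER_CUBIC)
        for x,y,z,yaw,col in cubes:
            a=np.radians(yaw);R=np.array([[np.cos(a),-np.sin(a),0],[np.sin(a),np.cos(a),0],[0,0,1]])
            q=((project(n,t2w(n,C@R.T+[x,y,z]))-c+h+.5)*k).astype(int)
            for i,j in ED: cv2.line(g,tuple(map(int,q[i])),tuple(map(int,q[j])),col,1,cv2.LINE_AA)
        out.append(g)
    cv2.imwrite('pics/'+fn,np.hstack(out))
E
cat > /tmp/o.py <<'E'
from h import *
import sys
src={n:np.load('/tmp/%s0.npz'%n)['im'] for n in('scene','top')}
exec(sys.argv[2])
overlay(src,cubes,sys.argv[1])
E
PYTHONPATH=. python3 /tmp/o.py ov1.png 'cubes=[(-2,-28,22,30,(0,255,0)),(-15,-6,22,30,(0,255,255)),(-28,16,22,30,(0,0,255)),(-20,7,42,30,(255,0,255))]'
```

```text
Traceback (most recent call last):
  File "h.py", line 1, in <module>
    import numpy as np, cv2
ModuleNotFoundError: No module named 'cv2'
```

```bash
cp /tmp/o.py o.py; python3 o.py ov1.png 'cubes=[(-2,-28,22,30,(0,255,0)),(-15,-6,22,30,(0,255,255)),(-28,16,22,30,(0,0,255)),(-20,7,42,30,(255,0,255))]'
```

```text
(no output)
```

View pics/ov1.png

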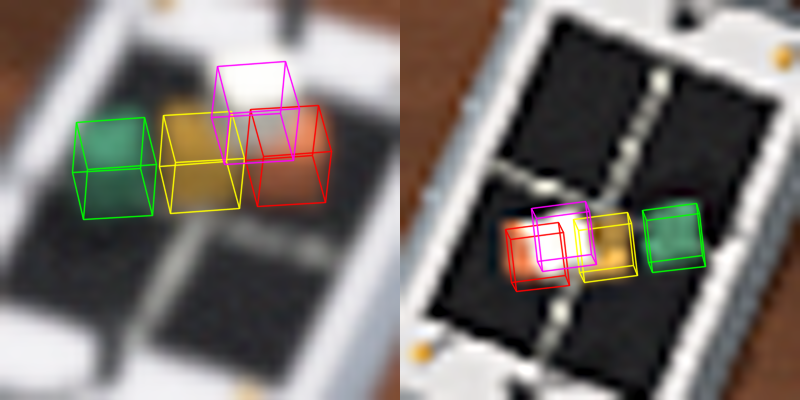

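Emit:
move_arm([
  [[3.2, -3.0, -0.6, 0, 0, -5.9, 0.45], [3.2, -3.0, -0.6, 0, 0, -5.9, 0.45], [3.2, -3.0, -0.6, 0, 0, -5.9, 0.45], [3.2, -3.0, -0.6, 0, 0, -5.9, 0.45], [3.2, -3.0, -0.6, 0, 0, -5.9, 0.45]],
])

```text
clock: 1.2
eef_pos: [0.354, 0.3117, 0.2017]
tool_rot: [0.442, 0.897, 0.003, 0.001]
ft_force: [1.2, 0.6, 0.0]
grip_width: 0.0381
```

Emit:
move_arm([
  [[3.2, -3.0, -0.6, 0, 0, -5.9, 0.45], [3.2, -3.0, -0.6, 0, 0, -5.9, 0.45], [3.2, -3.0, -0.6, 0, 0, -5.9, 0.45], [3.2, -3.0, -0.6, 0, 0, -5.9, 0.45], [0, 0, 0, 0, 0, 0, 0.45]],
])

```text
clock: 1.7
eef_pos: [0.4899, 0.1824, 0.1767]
tool_rot: [0.626, 0.779, 0.004, 0.003]
ft_force: [-0.8, -0.1, -0.1]
grip_width: 0.038
```

```bash
cat >> h.py <<'E'
from scipy.spatial.transform import Rotation as Ro
def st(tx=None,ty=None,tz=None,tyaw=None):
    o=bot.get_obs();M=Ro.from_quat(o['tool_rot']).as_matrix();p=o['eef_pos']
    yaw=np.degrees(np.arctan2(M[1,1],M[0,1]))
    print('t%.2f'%o['clock'],'p',(p*1000).round(1),'jawdir%.1f'%yaw,'tilt',M[:,2].round(3),'F',o['ft_force'].round(1),'w%.1f'%(o['grip_width']*1000),'q',o['joint_pos'].round(2))
    if tx is not None:print('need cm',((np.array([tx,ty,tz])-p*1000)/10).round(2), 'rot', ((tyaw-yaw+90)%180-90).round(1) if tyaw is not None else '')
E
python3 - <<'E'
from h import *
st(514,162,37,8)
im,d=shot('scene','s1.png');shot('top','t1.png')
E
```

```text
t1.70 p [489.9 182.4 176.7] jawdir12.4 tilt [ 0.009  0.003 -1.   ] F [-0.8 -0.1 -0.1] w38.0 q [ 0.36  0.31 -0.05  1.2  -0.    1.71]
need cm [  2.41  -2.04 -13.97] rot -4.4
```

View pics/s1.png

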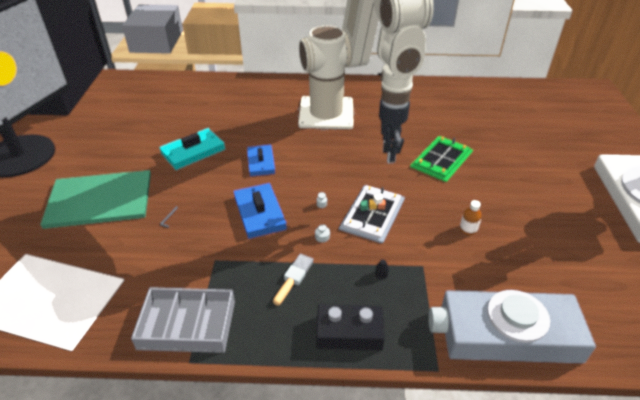

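Emit:
move_arm([
  [[1.2, -1.0, -3, 0, 0.25, -2.2, 0.45], [1.2, -1.0, -3, -0.2, 0.25, -2.2, 0.45], [0, 0, -3, 0, 0, 0, 0.45], [0, 0, 0, 0, 0, 0, 0.45], [0, 0, 0, 0, 0, 0, 0.45]],
])

```text
clock: 2.3
eef_pos: [0.5097, 0.171, 0.0887]
tool_rot: [0.65, 0.76, 0.003, -0.0]
ft_force: [0.0, 0.2, -0.5]
grip_width: 0.0389
```

```bash
cat >> h.py <<'E'
def zoom(n,fn,ctr,h=25,k=12,marks=()):
    im,d=bot.camera(n); c=project(n,np.array(ctr)/1000)[0].round().astype(int)
    g=cv2.resize(im[c[1]-h:c[1]+h,c[0]-h:c[0]+h][:,:,::-1],None,fx=k,fy=k,interpolation=cv2.INTER_CUBIC)
    for m in marks:
        q=((project(n,np.array(m)/1000)[0]-c+h+.5)*k).astype(int); cv2.circle(g,tuple(map(int,q)),3,(255,0,255),1)
    cv2.imwrite('pics/'+fn,g)
    return im,d
E
python3 - <<'E'
from h import *
st(514,162,37,8)
p=bot.get_obs()['eef_pos']*1000
zoom('scene','z2.png',[514,155,50],30,12,[p,p+[0,0,-40],[514,162,42]])
E
```

```text
t2.30 p [509.7 171.   88.7] jawdir8.9 tilt [ 0.003  0.004 -1.   ] F [ 0.   0.2 -0.5] w38.9 q [ 0.32  0.41 -0.14  1.01  0.    1.74]
need cm [ 0.43 -0.9  -5.17] rot -0.9
```

View pics/z2.png

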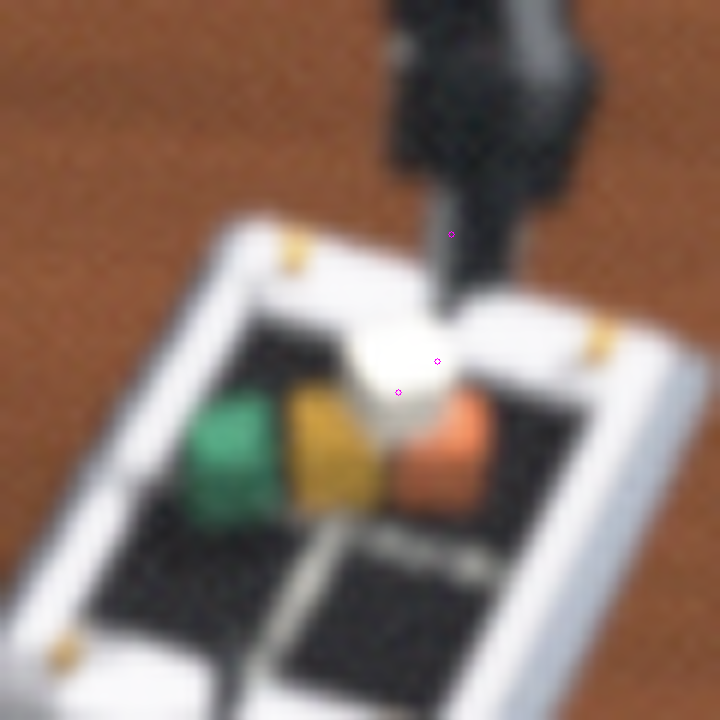

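Emit:
move_arm([
  [[0.4, -0.9, 0, 0, 0.2, -0.9, 0.45], [0, 0, -2.6, -0.2, 0, 0, 0.45], [0, 0, -2.6, 0, 0, 0, 0.45], [0, 0, 0, 0, 0, 0, 0.0], [0, 0, 0, 0, 0, 0, 0.0]],
])

```text
clock: 2.85
eef_pos: [0.5148, 0.1643, 0.0544]
tool_rot: [0.655, 0.756, 0.006, 0.001]
ft_force: [0.9, -0.2, 0.1]
grip_width: 0.0105
```

```bash
python3 - <<'E'
from h import *
st(514,162,37,8)
zoom('scene','z3.png',[514,155,50],30,12,[])
E
```

```text
t2.85 p [514.8 164.3  54.4] jawdir8.2 tilt [ 0.009  0.008 -1.   ] F [ 0.9 -0.2  0.1] w10.5 q [ 0.31  0.45 -0.18  0.93  0.    1.73]
need cm [-0.08 -0.23 -1.74] rot -0.2
```

View pics/z3.png

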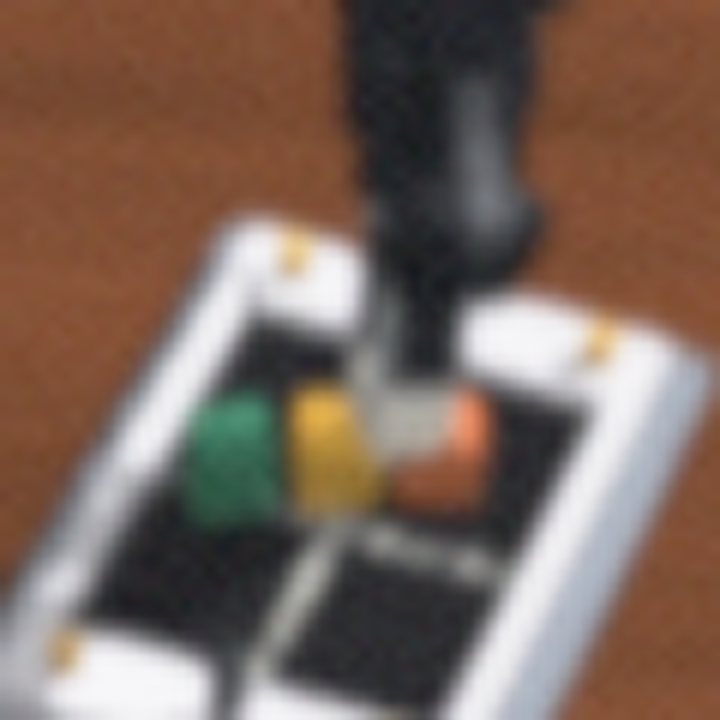

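Emit:
move_arm([
  [[0, 0, 0, 0, 0, 0, 0.45], [0, -0.2, 0, -0.2, 0.3, 0, 0.45], [0, 0, -1, 0, 0, 0, 0.45], [0, 0, -0.8, 0, 0, 0, 0.45], [0, 0, -0.5, 0, 0, 0, 0.45]],
])

```text
clock: 3.4
eef_pos: [0.5197, 0.1629, 0.0336]
tool_rot: [0.655, 0.755, 0.007, 0.003]
ft_force: [-0.8, 0.4, -0.9]
grip_width: 0.0382
```

```bash
python3 - <<'E'
from h import *
st(514,162,37,8)
zoom('scene','z4.png',[514,155,50],30,12,[])
E
```

```text
t3.40 p [519.7 162.9  33.6] jawdir8.1 tilt [ 0.014  0.007 -1.   ] F [-0.8  0.4 -0.9] w38.2 q [ 0.3   0.48 -0.2   0.88  0.    1.73]
need cm [-0.57 -0.09  0.34] rot -0.1
```

View pics/z4.png

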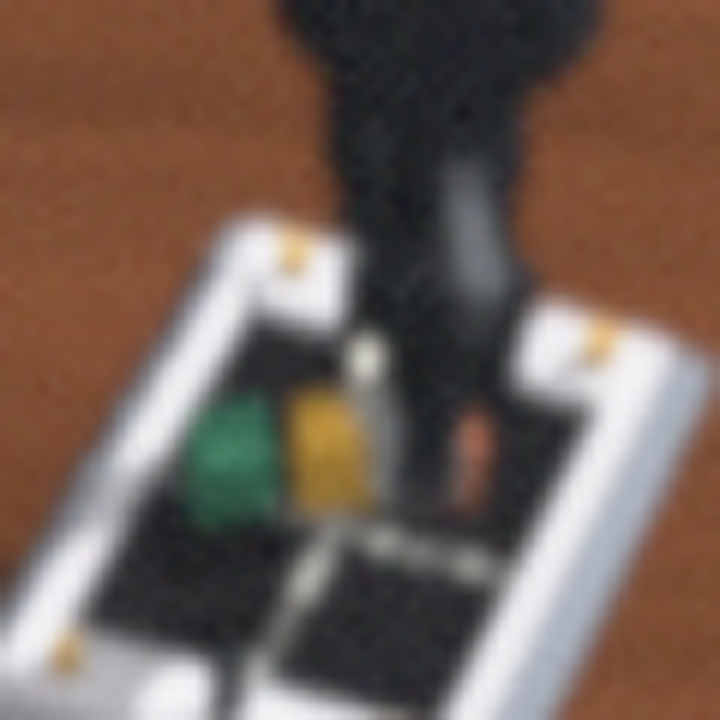

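Emit:
move_arm([
  [[-0.5, 0, 0.1, -0.4, 0.8, 0, 0.45], [0, 0, 0, 0, 0, 0, 0], [0, 0, 0, 0, 0, 0, 0], [0, 0, 0, 0, 0, 0, 0], [0, 0, 0, 0, 0, 0, 0]],
])

```text
clock: 3.95
eef_pos: [0.5128, 0.1625, 0.0325]
tool_rot: [0.655, 0.755, -0.003, -0.001]
ft_force: [0.6, -0.1, -0.8]
grip_width: 0.0186
```

```bash
python3 - <<'E'
from h import *
st(514,162,37,8)
E
```

```text
t3.95 p [512.8 162.5  32.5] jawdir8.1 tilt [-0.005 -0.002 -1.   ] F [ 0.6 -0.1 -0.8] w18.6 q [ 0.31  0.49 -0.19  0.9  -0.    1.74]
need cm [ 0.12 -0.05  0.45] rot -0.1
```

Emit:
move_arm([
  [[0, 0, 2, 0, -0.2, 0, 0], [0, 0, 2, 0, 0, 0, 0], [1, 0, 1, 0, 0, -7, 0], [1.5, -0.2, 0, 0, 0, -8, 0], [1.5, -0.2, 0, 0, 0, -8, 0]],
])

```text
clock: 4.45
eef_pos: [0.5505, 0.1585, 0.0841]
tool_rot: [0.797, 0.605, -0.002, -0.002]
ft_force: [0.4, 0.1, -0.6]
grip_width: 0.0184
```

Emit:
move_arm([
  [[1, -0.2, 0, 0, 0, -7, 0], [0.2, 0, 0, 0, 0, 0, 0], [0, 0, 0, 0, 0, 0, 0], [0, 0, 0, 0, 0, 0, 0], [0, 0, 0, 0, 0, 0, 0]],
])

```text
clock: 4.95
eef_pos: [0.5633, 0.1564, 0.0839]
tool_rot: [0.832, 0.555, -0.002, -0.003]
ft_force: [-0.4, 0.5, -0.5]
grip_width: 0.0188
```

```bash
python3 - <<'E'
from h import *
st(565.3,154.8,14,-22.3)
zoom('scene','z5.png',[540,155,50],30,12,[])
p=bot.get_obs()['eef_pos']*1000
im,d=zoom('top','z5t.png',[540,155,50],30,12,[])
E
```

```text
t4.95 p [563.3 156.4  83.9] jawdir-22.6 tilt [-0.006  0.002 -1.   ] F [-0.4  0.5 -0.5] w18.8 q [0.27 0.51 0.   1.07 0.   2.23]
need cm [ 0.2  -0.16 -6.99] rot 0.3
```

View pics/z5.png

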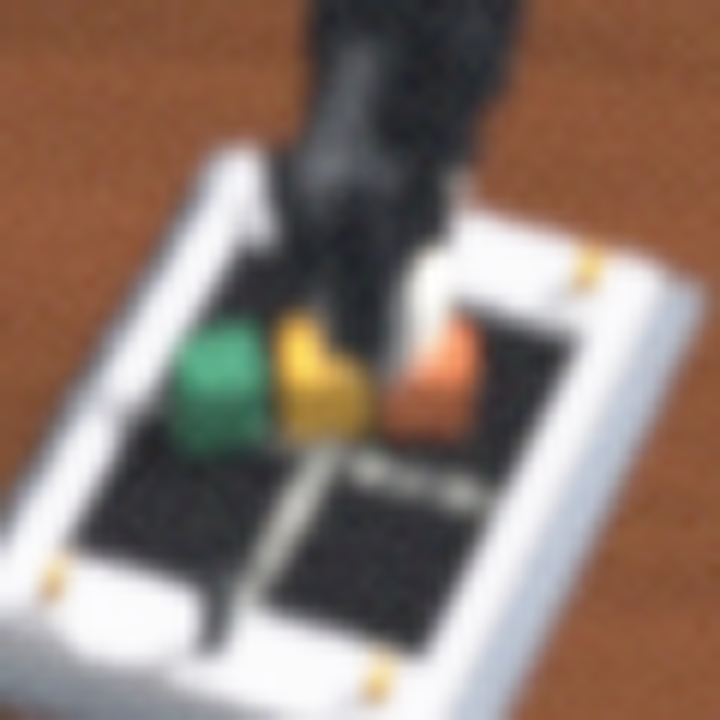

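Emit:
move_arm([
  [[0.2, -0.2, -2, 0, -0.3, 0.3, 0], [0, 0, -2, 0, 0, 0, 0], [0, 0, -1.5, 0, 0, 0, 0], [0, 0, -0.5, 0, 0, 0, 0], [0, 0, 0, 0, 0, 0, 0]],
])

```text
clock: 5.55
eef_pos: [0.565, 0.1552, 0.0238]
tool_rot: [0.83, 0.558, 0.002, -0.001]
ft_force: [-0.4, 0.8, 0.3]
grip_width: 0.0183
```

```bash
python3 - <<'E'
from h import *
st(565.3,154.8,13.5,-22.3)
zoom('scene','z6.png',[540,155,50],30,12,[])
E
```

```text
t5.55 p [565.  155.2  23.8] jawdir-22.1 tilt [ 0.002  0.003 -1.   ] F [-0.4  0.8  0.3] w18.3 q [ 0.27  0.57 -0.07  0.93  0.    2.22]
need cm [ 0.03 -0.04 -1.03] rot -0.2
```

View pics/z6.png

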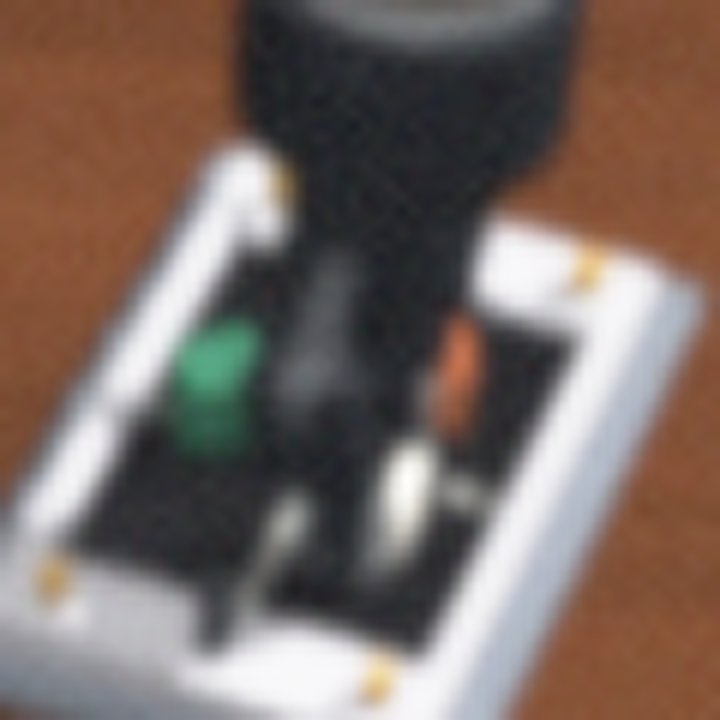

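Emit:
move_arm([
  [[0, 0, -0.6, 0, 0, 0, 0], [0, 0, -0.4, 0, 0, 0, 0], [0, 0, -0.1, 0, 0, 0, 0], [0, 0, 0, 0, 0, 0, 0.38], [0, 0, 0, 0, 0, 0, 0.38]],
])

```text
clock: 6.1
eef_pos: [0.5674, 0.156, 0.0153]
tool_rot: [0.83, 0.558, 0.004, 0.0]
ft_force: [0.9, 0.5, -0.2]
grip_width: 0.0325
```

```bash
python3 - <<'E'
from h import *
st(565.3,154.8,13.5,-22.3)
E
```

```text
t6.10 p [567.4 156.   15.3] jawdir-22.1 tilt [ 0.008  0.005 -1.   ] F [ 0.9  0.5 -0.2] w32.5 q [ 0.27  0.58 -0.08  0.9   0.    2.22]
need cm [-0.21 -0.12 -0.18] rot -0.2
```

Emit:
move_arm([
  [[0, 0, 2, 0, 0.3, 0, 0.45], [0, 0, 3, 0, 0, 0, 0.45], [-0.8, -0.5, 1, 0, 0, 5, 0.45], [-1.4, -1, 0, 0, 0, 8, 0.45], [-1.4, -1, 0, 0, 0, 8, 0.45]],
])

```text
clock: 6.6
eef_pos: [0.5331, 0.1318, 0.0788]
tool_rot: [0.709, 0.705, 0.004, -0.0]
ft_force: [-0.3, -0.1, 0.5]
grip_width: 0.0386
```

Emit:
move_arm([
  [[-1.4, -1, 0, 0, 0, 8, 0.45], [0, 0, 0, 0, 0, 0, 0.45], [0, 0, 0, 0, 0, 0, 0.45], [0, 0, 0, 0, 0, 0, 0.45], [0, 0, 0, 0, 0, 0, 0.45]],
])

```text
clock: 7.1
eef_pos: [0.5198, 0.1215, 0.0811]
tool_rot: [0.657, 0.754, 0.006, 0.001]
ft_force: [0.5, -0.0, 0.0]
grip_width: 0.0384
```

```bash
python3 - <<'E'
from h import *
st(517.5,122.6,17,8)
zoom('scene','z7.png',[540,155,30],30,12,[[517.5,122.6,32],[517.5,122.6,80]])
E
```

```text
t7.10 p [519.8 121.5  81.1] jawdir7.8 tilt [ 0.009  0.007 -1.   ] F [ 0.5 -0.   0. ] w38.4 q [ 0.23  0.41 -0.17  0.98  0.01  1.66]
need cm [-0.23  0.11 -6.41] rot 0.2
```

View pics/z7.png

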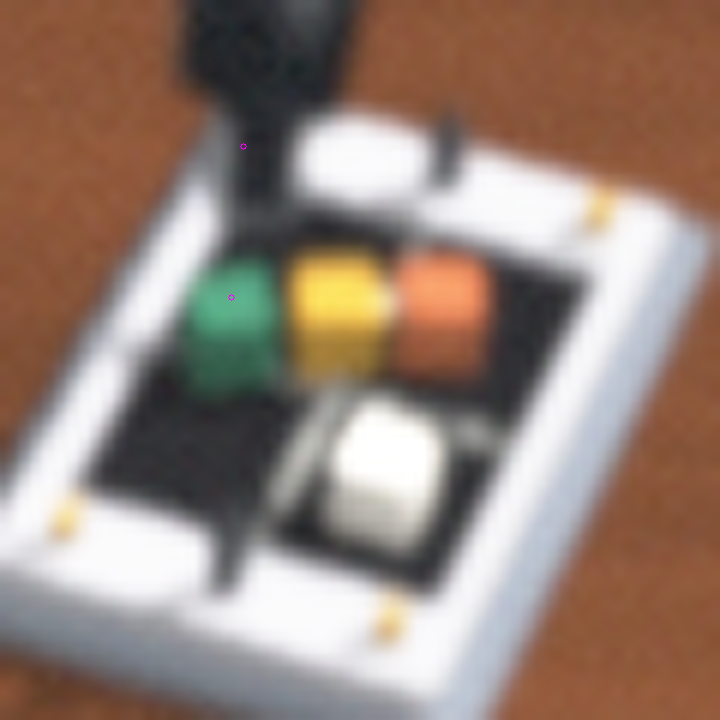

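Emit:
move_arm([
  [[-0.2, 0.1, -2, -0.4, 0.5, 0, 0.45], [0, 0, -2, 0, 0, 0, 0.45], [-0.1, 0, -1.5, 0, 0, 0, 0.45], [-0.1, 0, -0.4, 0, 0, 0, 0.45], [0, 0, 0, 0, 0, 0, 0.45]],
])

```text
clock: 7.65
eef_pos: [0.5188, 0.1243, 0.0207]
tool_rot: [0.658, 0.753, 0.002, 0.001]
ft_force: [0.5, -0.5, 0.8]
grip_width: 0.0379
```

```bash
python3 - <<'E'
from h import *
st(517.5,122.6,17,8)
zoom('scene','z8.png',[540,155,30],30,12,[])
E
```

```text
t7.65 p [518.8 124.3  20.7] jawdir7.7 tilt [ 0.004  0.001 -1.   ] F [ 0.5 -0.5  0.8] w37.9 q [ 0.24  0.49 -0.23  0.85  0.    1.67]
need cm [-0.13 -0.17 -0.37] rot 0.3
```

View pics/z8.png

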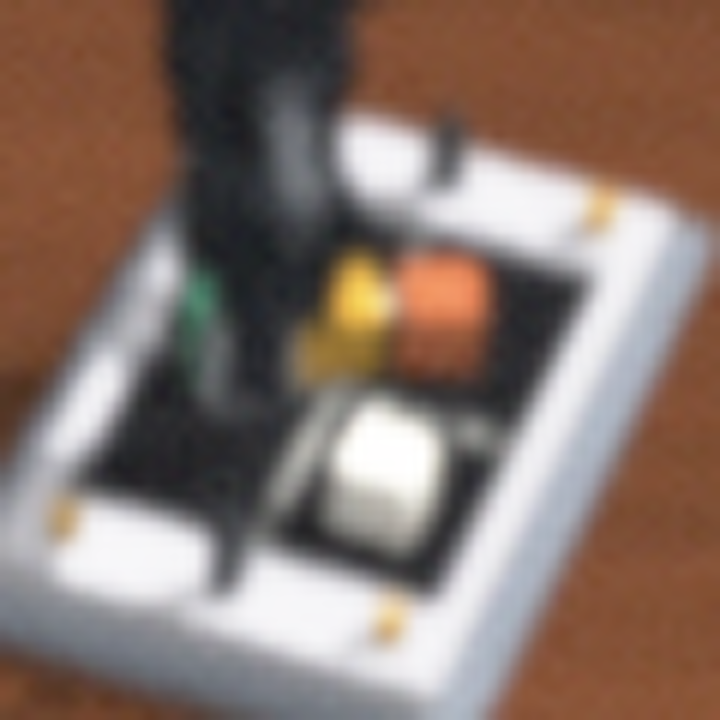

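Emit:
move_arm([
  [[-0.1, -0.5, 0, 0, 0.1, 0.3, 0.45], [0, 0, -0.3, 0, 0, 0, 0.45], [0, 0, -0.1, 0, 0, 0, 0], [0, 0, 0, 0, 0, 0, 0], [0, 0, 0, 0, 0, 0, 0]],
])

```text
clock: 8.2
eef_pos: [0.5206, 0.1194, 0.0198]
tool_rot: [0.656, 0.755, 0.004, 0.002]
ft_force: [-0.1, 0.2, -1.2]
grip_width: 0.0183
```

```bash
python3 - <<'E'
from h import *
st(517.5,122.6,17,8)
E
```

```text
t8.20 p [520.6 119.4  19.8] jawdir8.0 tilt [ 0.008  0.003 -1.   ] F [-0.1  0.2 -1.2] w18.3 q [ 0.22  0.49 -0.23  0.84  0.    1.66]
need cm [-0.31  0.32 -0.28] rot -0.0
```

Emit:
move_arm([
  [[0, 0, 1.5, 0, 0.4, 0, 0], [0, 0, 1.5, 0, 0, 0, 0], [1, -0.1, 0, 0, 0, -7, 0], [1, -0.2, 0, 0, 0, -8, 0], [1, 0, 0, 0, 0, -8, 0]],
])

```text
clock: 8.7
eef_pos: [0.5493, 0.1162, 0.0509]
tool_rot: [0.797, 0.604, 0.001, -0.002]
ft_force: [1.4, -0.0, -1.2]
grip_width: 0.0183
```

Emit:
move_arm([
  [[0.2, 0, 0, 0, 0, -7, 0], [0, 0, 0, 0, 0, 0, 0], [0, 0, 0, 0, 0, 0, 0], [0, 0, 0, 0, 0, 0, 0], [0, 0, 0, 0, 0, 0, 0]],
])

```text
clock: 9.2
eef_pos: [0.5521, 0.1163, 0.0508]
tool_rot: [0.833, 0.554, 0.001, -0.001]
ft_force: [-0.9, 0.2, -0.6]
grip_width: 0.0188
```

```bash
python3 - <<'E'
from h import *
st(549.4,116,20,-22.3)
zoom('scene','z9.png',[540,155,30],30,12,[])
E
```

```text
t9.20 p [552.1 116.3  50.8] jawdir-22.8 tilt [ 0.     0.004 -1.   ] F [-0.9  0.2 -0.6] w18.8 q [ 0.21  0.5  -0.1   0.96  0.    2.17]
need cm [-0.27 -0.03 -3.08] rot 0.5
```

View pics/z9.png

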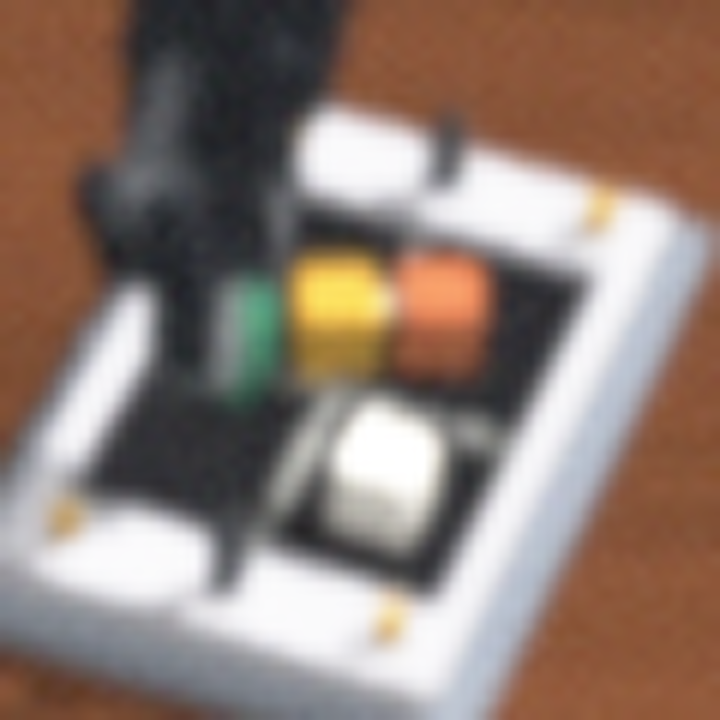

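Emit:
move_arm([
  [[-0.1, 0, -1, 0, 0, 0.5, 0], [-0.1, 0, -1, -0.2, 0.2, 0, 0], [-0.1, 0, -0.6, 0, 0, 0, 0], [0, 0, -0.3, 0, 0.1, 0, 0], [0, 0, 0, 0, 0, 0, 0]],
])

```text
clock: 9.75
eef_pos: [0.5482, 0.1163, 0.0193]
tool_rot: [0.83, 0.558, -0.003, -0.001]
ft_force: [-0.7, -0.1, 8.4]
grip_width: 0.0184
```

```bash
python3 - <<'E'
from h import *
st(549.4,116,20,-22.3)
zoom('scene','z10.png',[540,155,30],30,12,[])
E
```

```text
t9.75 p [548.2 116.3  19.3] jawdir-22.1 tilt [-0.006 -0.    -1.   ] F [-0.7 -0.1  8.4] w18.4 q [ 0.21  0.54 -0.14  0.9   0.    2.17]
need cm [ 0.12 -0.03  0.07] rot -0.2
```

View pics/z10.png

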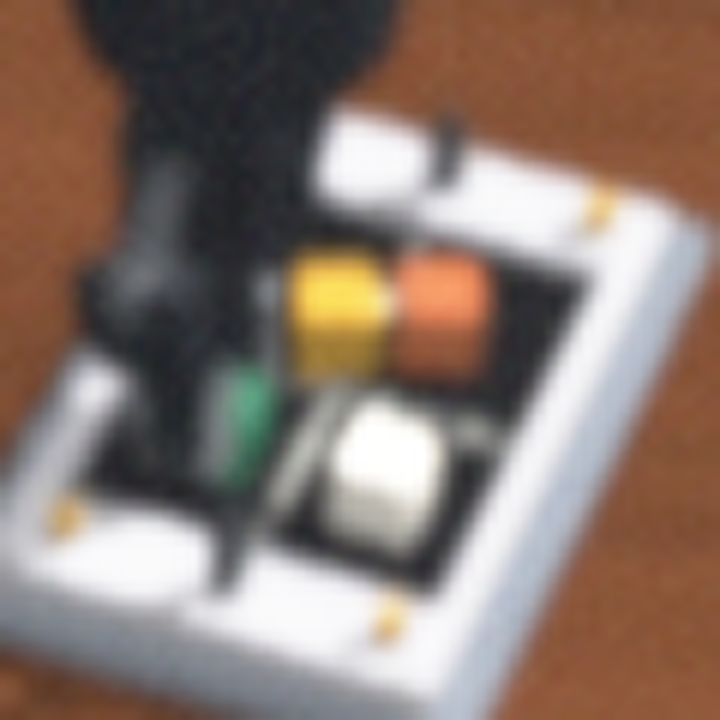

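Emit:
move_arm([
  [[0, 0, 0.2, 0, -0.3, 0, 0], [-0.1, -0.4, 0, 0, 0, 0, 0], [0, -0.1, -0.1, 0, 0, 0, 0], [0, 0, 0, 0, 0, 0, 0.38], [0, 0, 0, 0, 0, 0, 0.38]],
])

```text
clock: 10.3
eef_pos: [0.5469, 0.1107, 0.0198]
tool_rot: [0.83, 0.558, -0.001, 0.0]
ft_force: [0.0, 1.7, 0.3]
grip_width: 0.0326
```

Emit:
move_arm([
  [[0, 0, 2, 0, 0, 0, 0.45], [0, 0, 3, 0, 0, 0, 0.45], [-1, 0.5, 2, 0, 0, 7, 0.45], [-1, 0.9, 0, 0, 0, 8, 0.45], [-1, 1, 0, 0, 0, 8, 0.45]],
])

```text
clock: 10.8
eef_pos: [0.5168, 0.134, 0.0916]
tool_rot: [0.698, 0.716, -0.001, 0.001]
ft_force: [-0.4, 0.4, 0.5]
grip_width: 0.0385
```

Emit:
move_arm([
  [[-0.5, 0.5, 0, 0, 0, 7, 0.45], [0, 0, 0, 0, 0, 0, 0.45], [0, 0, 0, 0, 0, 0, 0.45], [0, 0, 0, 0, 0, 0, 0.45], [0, 0, 0, 0, 0, 0, 0.45]],
])

```text
clock: 11.3
eef_pos: [0.5117, 0.1399, 0.0926]
tool_rot: [0.652, 0.758, -0.0, 0.002]
ft_force: [-0.4, -0.5, -0.1]
grip_width: 0.038
```

```bash
python3 - <<'E'
from h import *
st(513.8,146.5,18,8)
zoom('scene','z11.png',[540,155,30],30,12,[[513.8,147.8,32]])
E
```

```text
t11.30 p [511.7 139.9  92.6] jawdir8.6 tilt [ 0.002 -0.003 -1.   ] F [-0.4 -0.5 -0.1] w38.0 q [ 0.27  0.4  -0.15  1.02 -0.    1.69]
need cm [ 0.21  0.66 -7.46] rot -0.6
```

View pics/z11.png

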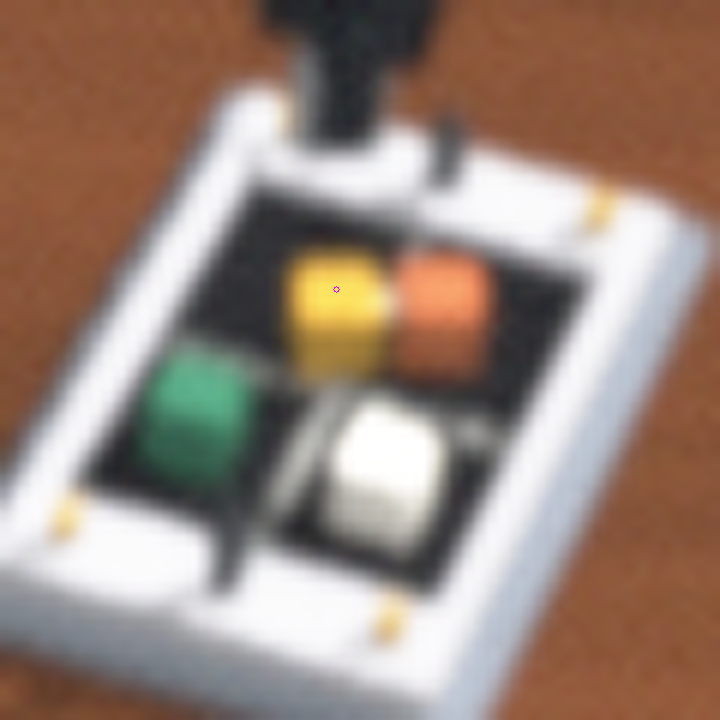

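Emit:
move_arm([
  [[0.1, 0.5, -2, 0, 0, -0.5, 0.45], [0, 0, -2.2, 0, 0.2, 0, 0.45], [0, 0, -2, 0, 0, 0, 0.45], [-0.1, 0, -0.8, 0, 0.2, 0, 0.45], [0, 0, 0, 0, 0, 0, 0.45]],
])

```text
clock: 11.85
eef_pos: [0.5139, 0.1441, 0.0211]
tool_rot: [0.658, 0.753, -0.001, -0.0]
ft_force: [-0.2, -0.3, -0.2]
grip_width: 0.0386
```

```bash
python3 - <<'E'
from h import *
st(514,145,18,8)
zoom('scene','z12.png',[540,155,30],30,12,[])
E
```

```text
t11.85 p [513.9 144.1  21.1] jawdir7.8 tilt [-0.002 -0.002 -1.   ] F [-0.2 -0.3 -0.2] w38.6 q [ 0.27  0.49 -0.22  0.86 -0.    1.71]
need cm [ 0.01  0.09 -0.31] rot 0.2
```

View pics/z12.png

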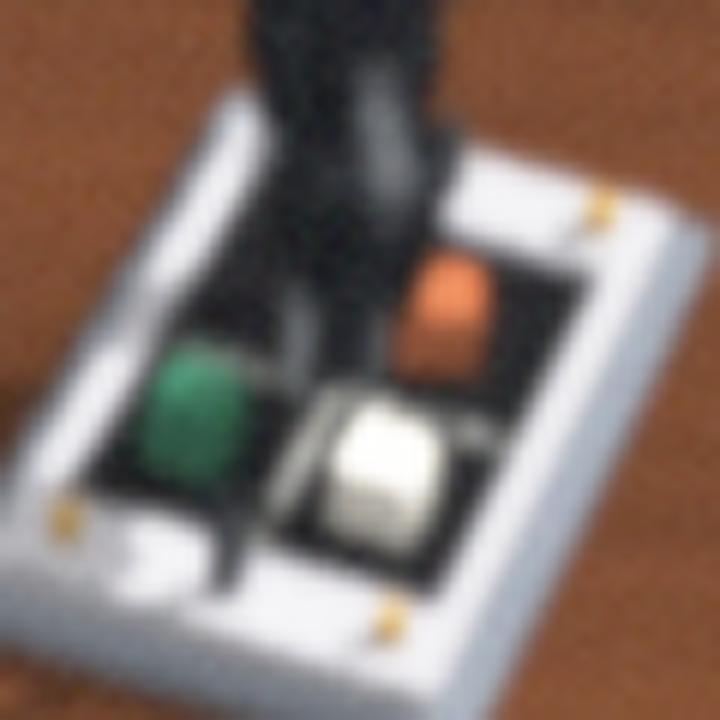

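Finger (cols 285-385) covers brass exactly. Lower slightly and close.

Emit:
move_arm([
  [[0, 0, -0.3, 0, 0, 0, 0.45], [0, 0, 0, 0, 0, 0, 0], [0, 0, 0, 0, 0, 0, 0], [0, 0, 0, 0, 0, 0, 0], [0, 0, 0, 0, 0, 0, 0]],
])

```text
clock: 12.4
eef_pos: [0.517, 0.1447, 0.022]
tool_rot: [0.658, 0.753, 0.002, 0.002]
ft_force: [0.8, -0.6, -0.4]
grip_width: 0.0179
```

```bash
python3 - <<'E'
from h import *
from h import P0
st()
a=np.radians(-22.3);print(np.array([530,147.7])+np.array([[np.cos(a),-np.sin(a)],[np.sin(a),np.cos(a)]])@[-30,-23])
E
```

```text
t12.40 p [517.  144.7  22. ] jawdir7.7 tilt [ 0.005 -0.    -1.   ] F [ 0.8 -0.6 -0.4] w17.9 q [ 0.27  0.49 -0.22  0.86 -0.    1.71]
[493.51621678 137.80386126]
```

Emit:
move_arm([
  [[0, 0, 1.5, 0, 0.3, 0, 0], [0, 0, 1.5, 0, 0, 0, 0], [-0.8, -0.3, 0, 0, 0, -7, 0], [-1, -0.4, 0, 0, 0, -8, 0], [-0.7, -0.2, 0, 0, 0, -8, 0]],
])

```text
clock: 12.9
eef_pos: [0.4927, 0.136, 0.0539]
tool_rot: [0.799, 0.601, 0.001, 0.0]
ft_force: [-0.2, -0.4, -1.1]
grip_width: 0.0181
```

Emit:
move_arm([
  [[0, 0, 0, 0, 0, -7, 0], [0, 0, 0, 0, 0, 0, 0], [0, 0, 0, 0, 0, 0, 0], [0, 0, 0, 0, 0, 0, 0], [0, 0, 0, 0, 0, 0, 0]],
])

```text
clock: 13.4
eef_pos: [0.4921, 0.1359, 0.0546]
tool_rot: [0.834, 0.551, 0.001, 0.0]
ft_force: [-0.0, -0.1, -0.8]
grip_width: 0.0184
```

```bash
python3 - <<'E'
from h import *
st(493.5,137.8,22.5,-22.3)
zoom('scene','z13.png',[540,155,30],30,12,[])
E
```

```text
t13.40 p [492.1 135.9  54.6] jawdir-23.1 tilt [ 0.003  0.001 -1.   ] F [-0.  -0.1 -0.8] w18.4 q [ 0.27  0.41 -0.25  0.91 -0.    2.24]
need cm [ 0.14  0.19 -3.21] rot 0.8
```

View pics/z13.png

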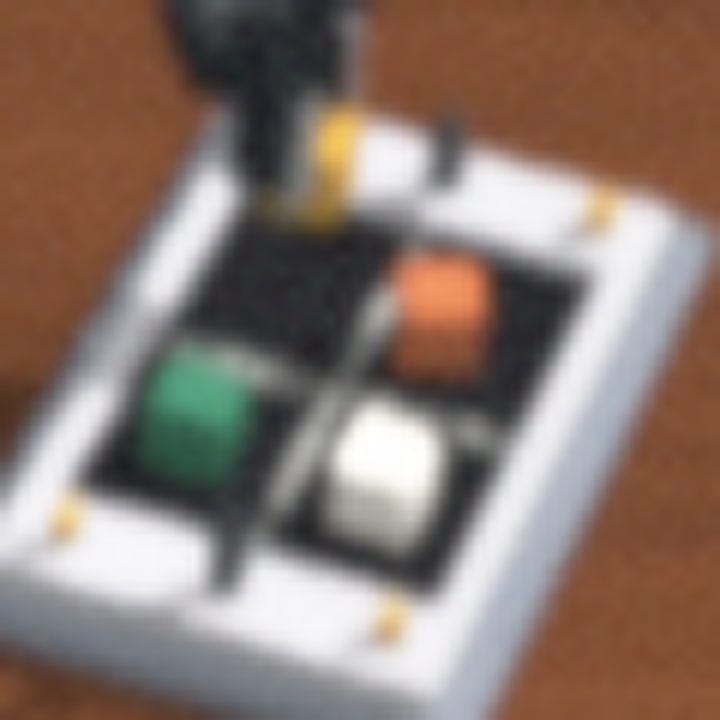

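Emit:
move_arm([
  [[0.1, 0.1, -1, 0, 0, 0.6, 0], [0, 0.1, -1, 0, 0.2, 0, 0], [0, 0, -0.6, 0, 0, 0, 0], [-0.1, 0, -0.4, 0, 0.2, 0, 0], [0, 0, -0.1, 0, 0, 0, 0]],
])

```text
clock: 13.95
eef_pos: [0.4918, 0.1381, 0.0205]
tool_rot: [0.831, 0.557, -0.002, -0.002]
ft_force: [-4.0, -1.2, 14.4]
grip_width: 0.0183
```

```bash
python3 - <<'E'
from h import *
st(493.5,137.8,22.5,-22.3)
zoom('scene','z14.png',[540,155,30],30,12,[])
E
```

```text
t13.95 p [491.8 138.1  20.5] jawdir-22.4 tilt [-0.006  0.001 -1.   ] F [-4.  -1.2 14.4] w18.3 q [ 0.27  0.46 -0.28  0.84  0.    2.23]
need cm [ 0.17 -0.03  0.2 ] rot 0.1
```

View pics/z14.png

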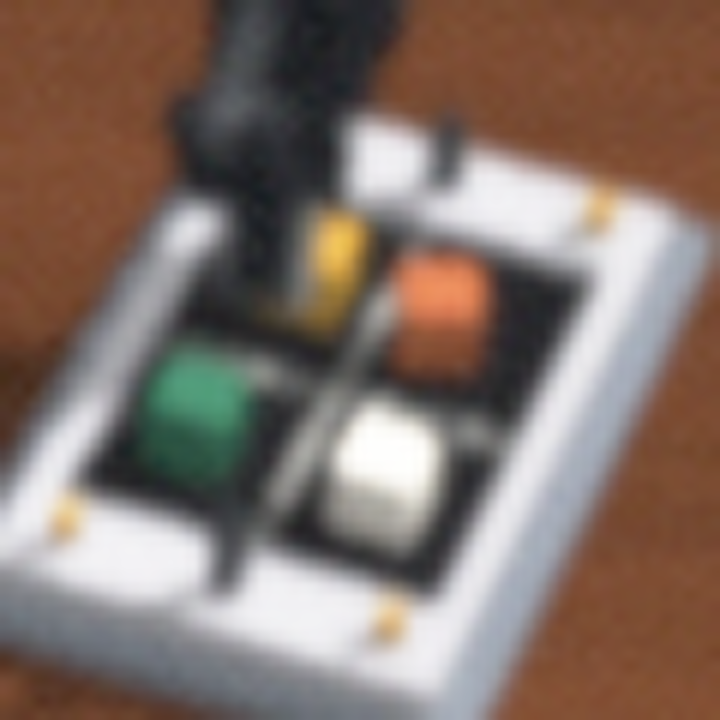

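Emit:
move_arm([
  [[0.1, 0, 0.2, 0, -0.3, 0, 0], [0, 0, 0, 0, 0, 0, 0.38], [0, 0, 0, 0, 0, 0, 0.38], [0, 0, 2, 0, 0, 0, 0.38], [0, 0, 4, 0, 0, 0, 0.38]],
])

```text
clock: 14.5
eef_pos: [0.4883, 0.1367, 0.0787]
tool_rot: [0.831, 0.557, -0.006, -0.002]
ft_force: [-0.9, 0.6, -0.3]
grip_width: 0.0322
```

Emit:
move_arm([
  [[0, 0, 4, 0, 0, 0, 0.8], [0, -1, 3, 0, 0, 0, 0.8], [0, -4.5, 0, 0, 0, 0, 0.8], [0, -4.5, 0, 0, 0, 0, 0.8], [0, -4.5, 0, 0, 0, 0, 0.8]],
])

```text
clock: 15.0
eef_pos: [0.4929, -0.0063, 0.1587]
tool_rot: [0.827, 0.562, 0.002, 0.001]
ft_force: [0.5, -0.6, -0.4]
grip_width: 0.0683
```

```bash
python3 - <<'E'
from h import *
st()
for n in('scene','top'):
    im,d=shot(n,n+'1.png');np.savez('/tmp/%s1.npz'%n,im=im,d=d,W=cloud(n,d))
src={n:np.load('/tmp/%s1.npz'%n)['im'] for n in('scene','top')}
overlay(src,[(-28,16,22,30,(0,0,255))],'ov2.png')
E
```

```text
t15.00 p [492.9  -6.3 158.7] jawdir-21.6 tilt [ 0.004  0.001 -1.   ] F [ 0.5 -0.6 -0.4] w68.3 q [-0.01  0.27 -0.15  1.15  0.    1.94]
```

View pics/ov2.png

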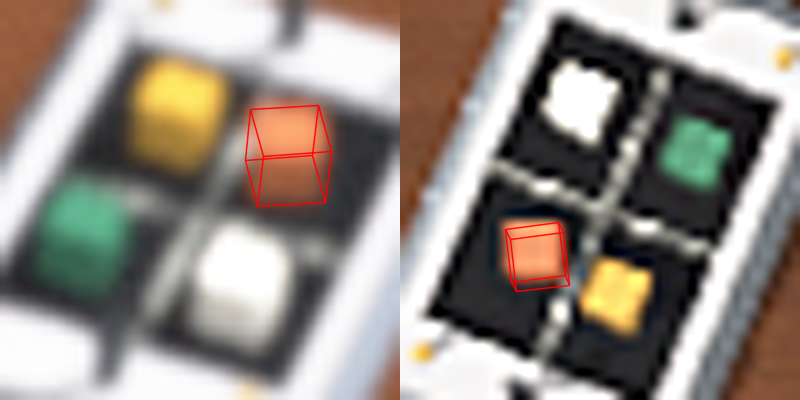

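View pics/top1.png

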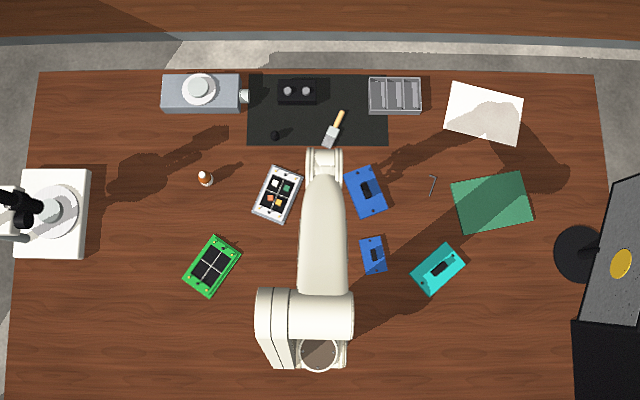

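```bash
python3 - <<'E'
from h import *
rel={'white':(567.4,156.0),'green':(546.9,110.7),'brass':(492.5,138)}
for n in('scene','top'):
    z=np.load('/tmp/%s1.npz'%n);im=z['im'].astype(int);W=z['W']
    t,a=P0[n];R=np.array([[np.cos(a),-np.sin(a)],[np.sin(a),np.cos(a)]])
    L=(W[...,:2]-t)@R*1000
    inn=(abs(L[...,0])<62)&(abs(L[...,1])<45)&(abs(W[...,2]-.032)<.004)
    hsv=cv2.cvtColor(z['im'],cv2.COLOR_RGB2HSV)
    masks={'green':(hsv[...,0]>60)&(hsv[...,0]<100)&(hsv[...,1]>70),'white':(hsv[...,1]<50)&(hsv[...,2]>110),
     'brass':(hsv[...,0]>14)&(hsv[...,0]<30)&(hsv[...,1]>90),'copper':(hsv[...,0]<13)&(hsv[...,1]>90)}
    for k,m in masks.items():
        q=inn&m; print(n,k,q.sum(),'tray',L[q].mean(0).round(1),'world',(W[q].mean(0)*1000).round(1), 'rel',rel.get(k))
E
```

```text
scene green 37 tray [ 31.8 -24.5] world [552.5 114.   31. ] rel (546.9, 110.7)
scene white 36 tray [35. 23.] world [573.4 156.7  31.4] rel (567.4, 156.0)
scene brass 30 tray [-27.7 -17.9] world [499.9 142.6  31.8] rel (492.5, 138)
scene copper 36 tray [-25.2  15.4] world [514.8 172.5  31.5] rel None
top green 19 tray [ 30.6 -26.3] world [546.  110.8  32. ] rel (546.9, 110.7)
top white 11 tray [31.6 23.5] world [565.8 156.5  32.6] rel (567.4, 156.0)
top brass 22 tray [-28.8 -18.5] world [494.  140.7  32.8] rel (492.5, 138)
top copper 23 tray [-25.3  15.3] world [510.1 170.5  32.1] rel None
```

Emit:
move_arm([
  [[0.5, -2.2, 0, 0, 0, 8.5, 0.6], [0.5, -2.2, 0, 0, 0, 8.5, 0.6], [0.5, -2.2, 0, 0, 0, 8.5, 0.6], [0.5, -2.2, 0, 0, 0, 8.5, 0.6], [0.5, -2.2, 0, 0, 0, 8.5, 0.6]],
])

```text
clock: 15.6
eef_pos: [0.5174, -0.1205, 0.1583]
tool_rot: [0.566, 0.825, 0.002, -0.0]
ft_force: [0.1, -0.4, -0.2]
grip_width: 0.0514
```

Emit:
move_arm([
  [[0.5, -2.2, 0, 0, 0, 8.5, 0.6], [0.5, -2.2, 0, 0, 0, 8.5, 0.6], [0.5, -1.5, 0, 0, 0, 8.5, 0.6], [0, 0, 0, 0, 0, 8.5, 0.6], [0, 0, 0, 0, 0, 8.5, 0.6]],
])

```text
clock: 16.1
eef_pos: [0.5341, -0.1817, 0.1572]
tool_rot: [0.225, 0.974, 0.002, -0.001]
ft_force: [1.0, 0.3, -0.7]
grip_width: 0.051
```

Emit:
move_arm([
  [[0, 0, 0, 0, 0, 8.5, 0.6], [0, 0, 0, 0, 0, 8.5, 0.6], [0, 0, 0, 0, 0, 8.5, 0.6], [0, 0, 0, 0, 0, 8.5, 0.6], [0, 0, 0, 0, 0, 8.5, 0.6]],
])

```text
clock: 16.6
eef_pos: [0.5348, -0.1784, 0.1559]
tool_rot: [-0.148, 0.989, 0.002, -0.003]
ft_force: [-0.6, 0.0, 0.8]
grip_width: 0.0516
```

```bash
python3 - <<'E'
from h import *
st(535.3,-178.1,26,111.1)
E
```

```text
t16.60 p [ 534.8 -178.4  155.9] jawdir107.1 tilt [-0.006  0.004 -1.   ] F [-0.6  0.   0.8] w51.6 q [-0.32  0.41  0.05  1.21  0.   -0.62]
need cm [  0.05   0.03 -12.99] rot 4.0
```

Emit:
move_arm([
  [[0, 0, -2, -0.2, -0.3, 2, 0.6], [0, 0, -3, 0, 0, 2, 0.6], [0, 0, -3, 0, 0, 0, 0.6], [0, 0, -1.5, 0, 0, 0, 0.6], [0, 0, 0, 0, 0, 0, 0.6]],
])

```text
clock: 17.1
eef_pos: [0.5368, -0.1745, 0.0588]
tool_rot: [-0.187, 0.982, 0.0, 0.001]
ft_force: [0.4, -0.2, -0.6]
grip_width: 0.0512
```

```bash
python3 - <<'E'
from h import *
st(535.3,-178.1,26,111.1)
im,d=shot('scene','s20.png');zoom('scene','z20.png',[545,-178,40],35,10,[])
E
```

```text
t17.10 p [ 536.8 -174.5   58.8] jawdir111.6 tilt [ 0.003  0.001 -1.   ] F [ 0.4 -0.2 -0.6] w51.2 q [-0.32  0.49 -0.1   0.98  0.   -0.69]
need cm [-0.15 -0.36 -3.28] rot -0.5
```

View pics/z20.png

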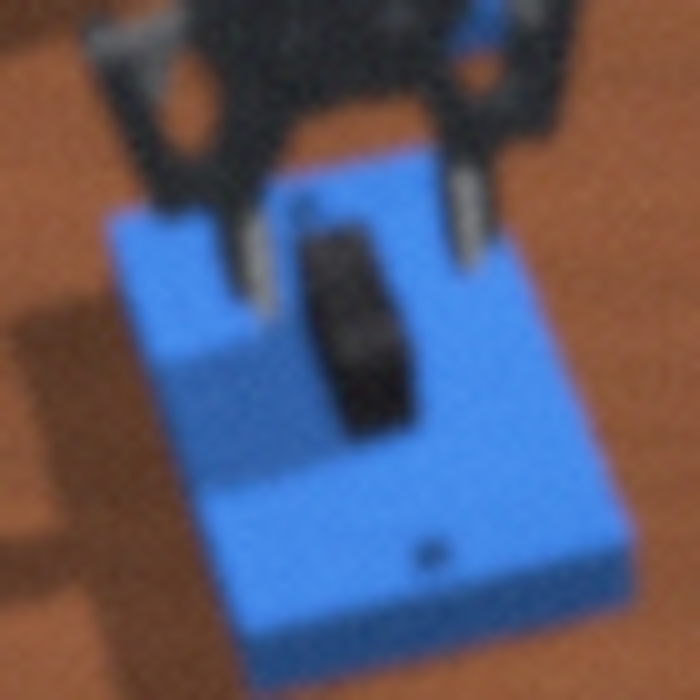

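Emit:
move_arm([
  [[-0.1, -0.4, -1, 0, 0, -0.5, 0.6], [0, 0, -1, 0, 0, 0, 0.6], [0, 0, -0.6, 0, 0.2, 0, 0.6], [0, 0, -0.2, 0, 0, 0, 0.6], [0, 0, 0, 0, 0, 0, 0.6]],
])

```text
clock: 17.7
eef_pos: [0.5403, -0.1803, 0.0345]
tool_rot: [-0.183, 0.983, -0.002, 0.004]
ft_force: [-0.9, -0.3, -0.0]
grip_width: 0.0512
```

```bash
python3 - <<'E'
from h import *
st(535.3,-178.1,26,111.1)
E
```

```text
t17.70 p [ 540.3 -180.3   34.5] jawdir111.0 tilt [ 0.009 -0.003 -1.   ] F [-0.9 -0.3 -0. ] w51.2 q [-0.32  0.53 -0.12  0.92  0.   -0.69]
need cm [-0.5   0.22 -0.85] rot 0.1
```

Emit:
move_arm([
  [[-0.5, 0.2, -0.3, 0.2, 0.5, 0, 0.6], [0, 0, -0.3, 0, 0, 0, 0.6], [0, 0, 0, 0, 0, 0, 0], [0, 0, 0, 0, 0, 0, 0], [0, 0, 0, 0, 0, 0, 0]],
])

```text
clock: 18.2
eef_pos: [0.5353, -0.1784, 0.0287]
tool_rot: [-0.182, 0.983, 0.0, 0.001]
ft_force: [-1.1, 0.0, -1.0]
grip_width: 0.023
```

```bash
python3 - <<'E'
from h import *
st(535.3,-178.1,26,111.1)
E
```

```text
t18.20 p [ 535.3 -178.4   28.7] jawdir111.0 tilt [ 0.001  0.001 -1.   ] F [-1.1  0.  -1. ] w23.0 q [-0.32  0.53 -0.13  0.91  0.   -0.69]
need cm [-0.    0.03 -0.27] rot 0.1
```

Emit:
move_arm([
  [[0, 0, 1.5, 0, 0, 0, 0], [0, 0, 3, 0, 0, 0, 0], [0, 0, 3, 0, 0, 0, 0], [0, 0, 3, 0, 0, 0, 0], [0, 0, 0.5, 0, 0, 0, 0]],
])

```text
clock: 18.7
eef_pos: [0.5287, -0.176, 0.135]
tool_rot: [-0.183, 0.983, 0.004, -0.007]
ft_force: [1.3, 0.1, -4.0]
grip_width: 0.0234
```

```bash
python3 - <<'E'
from h import *
st(527.7,146.8,130,67.6)
zoom('scene','z21.png',[545,-178,110],35,10,[])
E
```

```text
t18.70 p [ 528.7 -176.   135. ] jawdir111.0 tilt [-0.015  0.006 -1.   ] F [ 1.3  0.1 -4. ] w23.4 q [-0.32  0.42  0.01  1.17  0.   -0.69]
need cm [-0.1  32.28 -0.5 ] rot -43.4
```

View pics/z21.png

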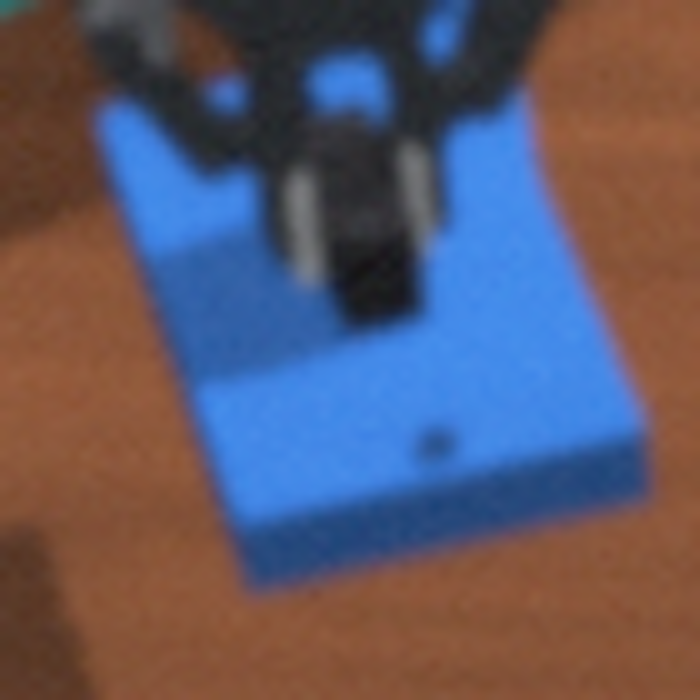

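Cover is held (F −4 N ≈ its weight). Carry it over the tray.

Emit:
move_arm([
  [[0, 3, 0, -0.3, -0.8, -4, 0], [0, 4, 0, 0, 0, -6, 0], [0, 4, 0, 0, 0, -6, 0], [0, 4, 0, 0, 0, -6, 0], [0, 4, 0, 0, 0, -6, 0]],
])

```text
clock: 19.25
eef_pos: [0.5215, 0.0146, 0.1227]
tool_rot: [0.076, 0.997, 0.002, -0.008]
ft_force: [1.4, 0.1, -4.6]
grip_width: 0.023
```

Emit:
move_arm([
  [[0, 4, 0, 0, 0, -6, 0], [0, 4, 0, 0, 0, -6, 0], [0, 3, 0, 0, 0, -2, 0], [0, 2, 0, 0, 0, -1, 0], [0, 0, 0, 0, 0, 0, 0]],
])

```text
clock: 19.75
eef_pos: [0.5123, 0.1539, 0.1094]
tool_rot: [0.209, 0.978, -0.0, -0.017]
ft_force: [0.3, -0.1, -5.3]
grip_width: 0.0234
```

```bash
python3 - <<'E'
from h import *
st(527.7,146.8,130,67.6)
E
```

```text
t19.75 p [512.3 153.9 109.4] jawdir65.9 tilt [-0.034  0.007 -0.999] F [ 0.3 -0.1 -5.3] w23.4 q [ 0.28  0.41 -0.08  1.11  0.02  0.7 ]
need cm [ 1.54 -0.71  2.06] rot 1.7
```

Emit:
move_arm([
  [[0.8, -0.4, 0, -0.2, -1, 0.9, 0], [0.7, -0.3, 0, -0.2, -1, 0.8, 0], [0, 0, 0, 0, 0, 0, 0], [0, 0, 0, 0, 0, 0, 0], [0, 0, 0, 0, 0, 0, 0]],
])

```text
clock: 20.25
eef_pos: [0.5255, 0.1425, 0.1041]
tool_rot: [0.194, 0.981, -0.003, -0.002]
ft_force: [0.8, 0.9, -5.3]
grip_width: 0.023
```

```bash
python3 - <<'E'
from h import *
st(527.7,146.8,110,67.6)
zoom('scene','z22.png',[545,145,70],35,10,[])
im,d=shot('top','t22.png')
c=im[130:250,200:340];cv2.imwrite('pics/t22c.png',cv2.resize(c[:,:,::-1],None,fx=5,fy=5,interpolation=cv2.INTER_CUBIC))
E
```

```text
t20.25 p [525.5 142.5 104.1] jawdir67.6 tilt [-0.005 -0.005 -1.   ] F [ 0.8  0.9 -5.3] w23.0 q [ 0.27  0.42 -0.09  1.07 -0.    0.66]
need cm [0.22 0.43 0.59] rot -0.0
```

View pics/z22.png

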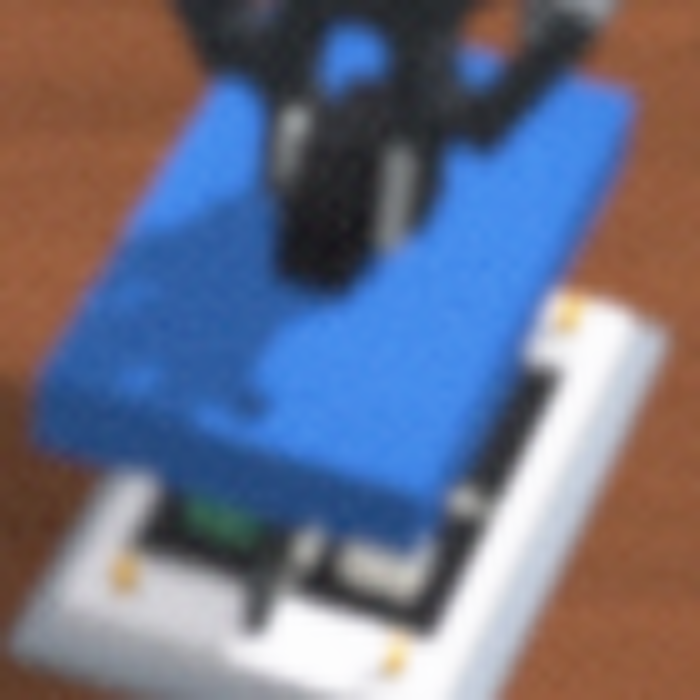

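View pics/t22c.png

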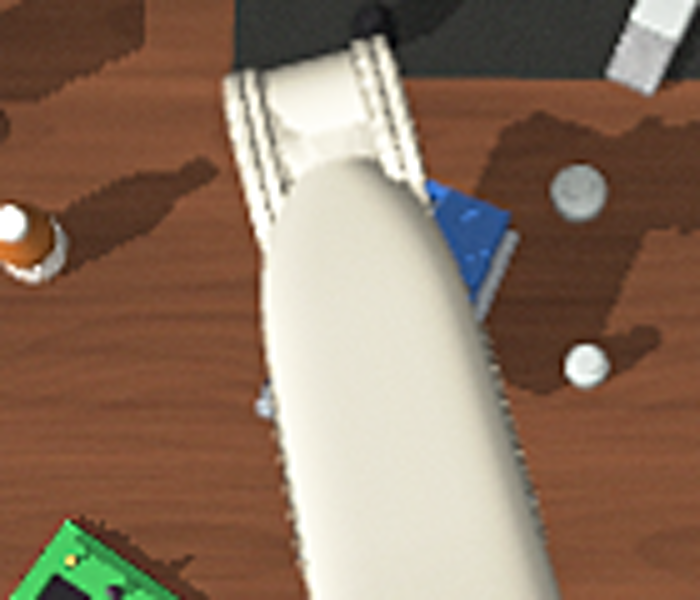

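```bash
cat >> h.py <<'E'
def coverfit(n,im,x0,z,zb):
    """fit cover (x,y,yaw) with z top plane given; silhouette of box top+sides against blue mask, right/front/left edges"""
    from scipy.optimize import minimize
    m=blue(im); S=8
    p=project(n,[x0[0],x0[1],z])[0].round().astype(int); h=38
    u0,v0=p-h; sub=m[v0:v0+2*h,u0:u0+2*h].astype(np.uint8)
    big=cv2.resize(sub*255,None,fx=S,fy=S,interpolation=cv2.INTER_CUBIC)>127
    # ignore region around the hand: within local |x|<.. ; weight mask built per pose x0
    def poly(x,scale=1):
        c,s=np.cos(x[2]),np.sin(x[2]);R=np.array([[c,-s],[s,c]])
        L=np.array([[90,55],[90,-55],[-90,-55],[-90,55]])/1000
        G=L@R.T+x[:2]
        P=np.r_[np.c_[G,np.full(4,z)],np.c_[G,np.full(4,zb)]]
        return cv2.convexHull(((project(n,P)-[u0,v0]+.5)*S).astype(np.float32))
    # evaluate per edge: mask pixels belonging to non-occluded: drop image area above row of hand
    hand=np.zeros_like(big)
    def cost(x):
        g=np.zeros(big.shape,np.uint8);cv2.fillPoly(g,[np.round(poly(x)*16).astype(np.int32)],1,shift=4)
        return ((g>0)^big)[W>0].sum()
    # band around the initial outline only
    g=np.zeros(big.shape,np.uint8);cv2.polylines(g,[np.round(poly(x0)).astype(np.int32)],True,1,5*S)
    W=g.copy()
    hi=big.copy()
    return cost,W,big,poly,(u0,v0,S)
E
python3 - <<'E'
from h import *
# manual corners, crop centre
c=project('scene',np.array([545,145,70])/1000)[0].round().astype(int)
uv=np.array([[40,385],[415,500],[635,95],[210,72]])/10-.5+c-35
G=ray('scene',uv,.1014)[:,:2]; print(G.round(4))
L=np.array([[90,-55],[90,55],[-90,55],[-90,-55]])/1000
t,a,r=pose2d(L,G);print('cover',t,np.degrees(a),r)
t,a,r=pose2d(L[:3],G[:3]);print('cover3',t,np.degrees(a),r)
# front hole and dowel
print('hole top', ray('scene',np.array([[247,402]])/10-.5+c-35,.1014))
# z20: manual on cover before the grip, cover on desk
c=project('scene',np.array([545,-178,40])/1000)[0].round().astype(int)
uv=np.array([[245,635],[630,540],[440,150],[108,215]])/10-.5+c-35
G=ray('scene',uv,.026)[:,:2]
t,a,r=pose2d(L,G);print('cover on desk',t,np.degrees(a),r)
E
```

```text
[[0.5944 0.0567]
 [0.635  0.155 ]
 [0.4652 0.2261]
 [0.4595 0.1048]]
cover [0.53851386 0.13567139] -18.571457894788413 [0.01208234 0.00759311 0.0111525  0.02497486]
cover3 [0.53016197 0.14017067] -21.94632857606934 [0.00177815 0.00266447 0.00245952]
hole top [[0.59892699 0.11201286 0.1014    ]]
cover on desk [ 0.53899207 -0.18131953] 21.91219667048627 [0.00119908 0.00061476 0.00565721 0.00472196]
```

```bash
python3 - <<'E'
from h import *
st()
im,d=shot('scene');W=cloud('scene',d);np.savez('/tmp/s22.npz',im=im,d=d,W=W)
m=blue(im)&(abs(W[...,0]-.53)<.15)&(abs(W[...,1]-.145)<.13)&(abs(W[...,2]-.1014)<.012)
P=W[m]
for _ in range(3):
    A=np.c_[P[:,:2]-[.53,.145],np.ones(len(P))];c=np.linalg.lstsq(A,P[:,2],rcond=None)[0];r=P[:,2]-A@c;P=P[abs(r)<.004]
print('plane slope x,y, z0',c,len(P),r.std())
a=np.radians(-22.3);R=np.array([[np.cos(a),-np.sin(a)],[np.sin(a),np.cos(a)]])
L=(P[:,:2]-[.5255,.1425])@R*1000
# edge profiles in the cover frame : right edge (+y) by x bins, left, front
for x in range(-80,81,20):
    q=L[abs(L[:,0]-x)<8];print(x,'y range',q[:,1].min().round(1),q[:,1].max().round(1))
for y in range(-50,51,20):
    q=L[abs(L[:,1]-y)<8];print(y,'x max',q[:,0].max().round(1),'min',q[:,0].min().round(1))
# tray flange/rim check likewise: plunger
E
```

```text
t20.35 p [525.5 142.7 104.3] jawdir67.6 tilt [-0.005 -0.005 -1.   ] F [ 1.1 -1.  -5.5] w23.1 q [ 0.27  0.42 -0.09  1.07 -0.    0.66]
plane slope x,y, z0 [-0.00806405 -0.00385359  0.10069615] 1159 0.0017642451440629551
-80 y range -31.1 55.5
-60 y range -29.1 55.3
-40 y range -54.0 56.3
-20 y range -54.1 55.0
0 y range -54.7 55.9
20 y range -54.9 55.1
40 y range -54.2 55.1
60 y range -55.0 55.1
80 y range -52.8 54.6
-50 x max 96.4 min -44.5
-30 x max 98.7 min -80.7
-10 x max 99.3 min -68.7
10 x max 95.6 min -87.4
30 x max 98.9 min -85.7
50 x max 99.1 min -84.5
```

Emit:
move_arm([
  [[0.1, 0.4, -0.8, -0.2, -0.3, 0, 0], [0.1, 0.4, -0.8, 0.3, 0, 0, 0], [0, 0, -0.5, 0.3, 0, 0, 0], [0, 0, 0, 0, 0, 0, 0], [0, 0, 0, 0, 0, 0, 0]],
])

```text
clock: 20.9
eef_pos: [0.5274, 0.1519, 0.0812]
tool_rot: [0.194, 0.981, 0.001, -0.0]
ft_force: [-0.2, -0.2, -4.5]
grip_width: 0.0228
```

```bash
cat > cm.py <<'E'
from h import *
def meas(fn):
    o=bot.get_obs();p=o['eef_pos']
    im,d=bot.camera('scene');W=cloud('scene',d)
    zt=p[2]-.0287+.026
    m=blue(im)&(abs(W[...,0]-.53)<.15)&(abs(W[...,1]-.145)<.13)&(abs(W[...,2]-zt)<.006)
    P=W[m];a=np.radians(-22.3);R=np.array([[np.cos(a),-np.sin(a)],[np.sin(a),np.cos(a)]])
    L=(P[:,:2]-p[:2])@R*1000
    for nm,pts in(('cover',L),):
        ymax=[pts[abs(pts[:,0]-x)<6][:,1].max() for x in range(-70,71,14)]
        ymin=[pts[abs(pts[:,0]-x)<6][:,1].min() for x in range(0,71,14)]
        xmax=[pts[abs(pts[:,1]-y)<6][:,0].max() for y in range(-42,43,14)]
        xs=np.arange(-70,71,14);print('ymax',np.round(ymax,1),'slope deg',np.degrees(np.polyfit(xs,ymax,1)[0]).round(2),'ymin',np.median(ymin).round(1),'xmax',np.median(xmax).round(1),np.degrees(-np.polyfit(range(-42,43,14),xmax,1)[0]).round(2))
        print('centre rel TCP y %.1f'%((np.median(ymax)+np.median(ymin))/2))
    c=project('scene',[.545,.145,.05])[0].round().astype(int)
    g=cv2.resize(im[c[1]-35:c[1]+35,c[0]-35:c[0]+35][:,:,::-1],None,fx=10,fy=10,interpolation=cv2.INTER_CUBIC)
    cv2.imwrite('pics/'+fn,g)
    print('crop origin',c-35)
E
python3 - <<'E'
from cm import *
st(527.3,149,76,67.6)
meas('z23.png')
E
```

```text
t20.90 p [527.4 151.9  81.2] jawdir67.7 tilt [ 0.001  0.003 -1.   ] F [-0.2 -0.2 -4.5] w22.8 q [ 0.28  0.44 -0.11  1.01  0.    0.67]
need cm [-0.01 -0.29 -0.52] rot -0.1
ymax [54.4 54.4 54.8 53.7 54.8 54.6 55.5 54.9 55.3 54.9 54.9] slope deg 0.32 ymin -54.6 xmax 96.8 -0.01
centre rel TCP y 0.1
crop origin [337 169]
```

View pics/z23.png

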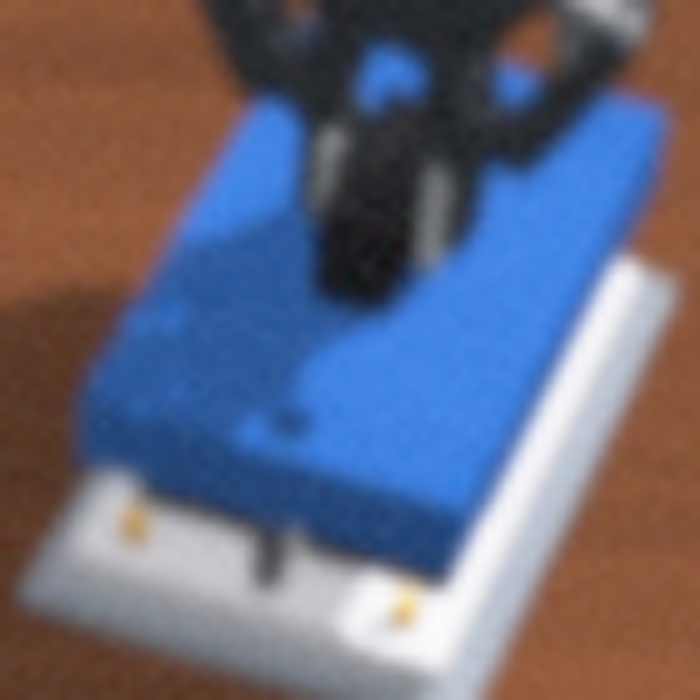

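```bash
python3 - <<'E'
from h import *
o=np.array([337,169])
a=np.radians(-22.3);R=np.array([[np.cos(a),-np.sin(a)],[np.sin(a),np.cos(a)]])
f=lambda uv,z:(ray('scene',np.array(uv)/10-.5+o,z)[0,:2]-[.5274,.1519])@R*1000
print('lower corners',f([85,462],.0525),f([448,585],.0525))
print('upper corners',f([88,405],.0785),f([462,512],.0785), f([668,105],.0785))
print('hole top',f([290,423],.0785))
print('plungers',f([135,522],.026),f([403,605],.026)); print('dowel base front',f([268,583],.018))
E
```

```text
lower corners [ 91.96372522 -53.1683435 ] [95.42556898 53.31399398]
upper corners [ 96.35714027 -51.46187258] [93.39586217 54.2282628 ] [-90.14799356  53.2332919 ]
hole top [80.286167   0.7645944]
plungers [ 82.69918204 -40.92160706] [82.19261604 37.98922904]
dowel base front [82.05613155 -1.06998288]
```

Emit:
move_arm([
  [[0.05, -0.25, -0.3, -0.2, 0, -0.1, 0], [0, 0, -0.4, 0, 0, 0, 0], [0, 0, -0.3, 0, 0, 0, 0], [0, 0, 0, 0, 0, 0, 0], [0, 0, 0, 0, 0, 0, 0]],
])

```text
clock: 21.45
eef_pos: [0.5283, 0.1491, 0.0708]
tool_rot: [0.195, 0.981, -0.0, 0.001]
ft_force: [0.4, -0.2, -4.7]
grip_width: 0.0231
```

```bash
python3 - <<'E'
from cm import *
st(528,149.5,67,67.6)
E
```

```text
t21.45 p [528.3 149.1  70.8] jawdir67.6 tilt [ 0.001 -0.001 -1.   ] F [ 0.4 -0.2 -4.7] w23.1 q [ 0.28  0.46 -0.13  0.99 -0.    0.67]
need cm [-0.03  0.04 -0.38] rot 0.0
```

Emit:
move_arm([
  [[0, 0, -0.3, 0, 0, 0, 0], [0, 0, -0.3, 0, 0, 0, 0], [0, 0, 0, 0, 0, 0, 0], [0, 0, 0, 0, 0, 0, 0], [0, 0, 0, 0, 0, 0, 0]],
])

```text
clock: 21.95
eef_pos: [0.5285, 0.1493, 0.0645]
tool_rot: [0.195, 0.981, -0.0, 0.001]
ft_force: [-0.5, -0.9, -4.3]
grip_width: 0.0228
```

```bash
python3 - <<'E'
from cm import *
st(528,149.5,67,67.6)
print(bot.get_obs()['ft_torque'])
meas('z24.png')
E
```

```text
t21.95 p [528.5 149.3  64.5] jawdir67.6 tilt [ 0.002 -0.    -1.   ] F [-0.5 -0.9 -4.3] w22.8 q [ 0.28  0.46 -0.13  0.97 -0.    0.67]
need cm [-0.05  0.02  0.25] rot 0.0
[ 0.03634842 -0.0088629   0.00124946]
ymax [55.  54.4 54.  54.6 55.7 55.2 55.  55.  54.6 55.1 54.3] slope deg 0.04 ymin -54.9 xmax 98.0 1.69
centre rel TCP y 0.0
crop origin [337 169]
```

View pics/z24.png

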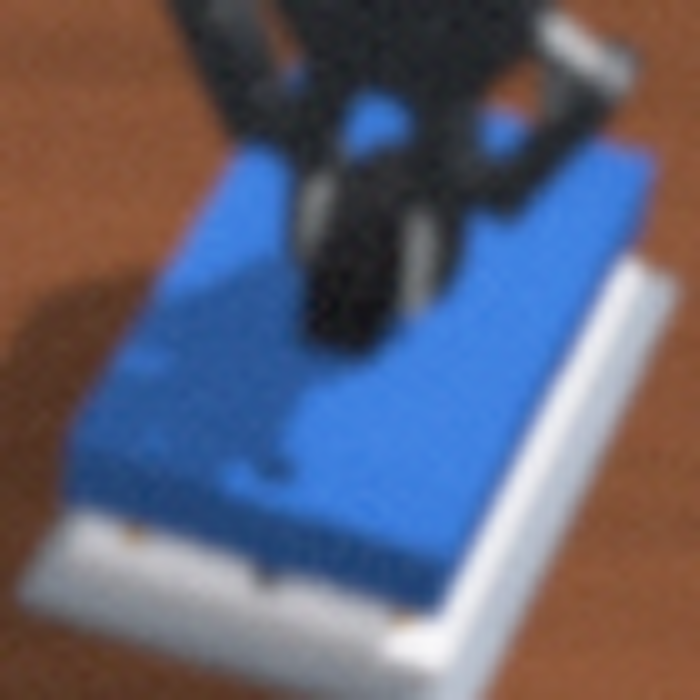

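Emit:
move_arm([
  [[0, 0, -0.3, 0, 0, 0, 0], [0, 0, -0.2, 0, 0, 0, 0], [0, 0, 0, 0, 0, 0, 0], [0, 0, 0, 0, 0, 0, 0], [0, 0, 0, 0, 0, 0, 0]],
])

```text
clock: 22.5
eef_pos: [0.528, 0.1499, 0.0593]
tool_rot: [0.194, 0.981, 0.0, 0.0]
ft_force: [-0.6, 0.8, -3.9]
grip_width: 0.0229
```

```bash
python3 - <<'E'
from cm import *
st(528,149.5,46.7,67.6)
print(bot.get_obs()['ft_torque'])
E
```

```text
t22.50 p [528.  149.9  59.3] jawdir67.6 tilt [ 0.001  0.001 -1.   ] F [-0.6  0.8 -3.9] w22.9 q [ 0.28  0.47 -0.14  0.96  0.    0.67]
need cm [ 0.   -0.04 -1.26] rot -0.0
[ 0.06534037  0.12653523 -0.00710662]
```

Emit:
move_arm([
  [[0, 0, -0.3, 0, 0, 0, 0], [0, 0, -0.3, 0, 0, 0, 0], [0, 0, -0.2, 0, 0, 0, 0], [0, 0, -0.1, 0, 0, 0, 0], [0, 0, 0, 0, 0, 0, 0]],
])

```text
clock: 23.0
eef_pos: [0.5281, 0.15, 0.0507]
tool_rot: [0.194, 0.981, 0.001, 0.001]
ft_force: [-2.2, 0.9, -1.2]
grip_width: 0.0229
```

```bash
python3 - <<'E'
from cm import *
st(528,149.5,46.7,67.6)
print(bot.get_obs()['ft_torque'])
E
```

```text
t23.00 p [528.1 150.   50.7] jawdir67.6 tilt [ 0.002  0.001 -1.   ] F [-2.2  0.9 -1.2] w22.9 q [ 0.28  0.48 -0.15  0.94  0.    0.67]
need cm [-0.01 -0.05 -0.4 ] rot -0.0
[0.0759145  0.43053009 0.02241021]
```

Emit:
move_arm([
  [[0, 0, -0.2, 0, 0, 0, 0], [0, 0, -0.2, 0, 0, 0, 0], [0, 0, -0.2, 0, 0, 0, 0], [0, 0, -0.1, 0, 0, 0, 0], [0, 0, -0.1, 0, 0, 0, 0]],
])

```text
clock: 23.5
eef_pos: [0.5281, 0.1501, 0.0467]
tool_rot: [0.194, 0.981, 0.001, 0.002]
ft_force: [-3.5, -0.7, 7.6]
grip_width: 0.0228
```

```bash
python3 - <<'E'
from cm import *
st(528,149.5,46.7,67.6)
print(bot.get_obs()['ft_torque'])
E
```

```text
t23.50 p [528.1 150.1  46.7] jawdir67.6 tilt [ 0.004  0.002 -1.   ] F [-3.5 -0.7  7.6] w22.8 q [ 0.28  0.48 -0.16  0.93  0.    0.67]
need cm [-0.01 -0.06 -0.  ] rot -0.0
[-0.19612681  1.16434276  0.0367415 ]
```

Emit:
move_arm([
  [[0, 0, -0.2, 0, 0, 0, 0], [0, 0, -0.2, 0, 0, 0, 0], [0, 0, -0.2, 0, 0, 0, 0], [0, 0, -0.2, 0, 0, 0, 0], [0, 0, -0.2, 0, 0, 0, 0]],
])

```text
clock: 24.0
eef_pos: [0.5282, 0.15, 0.0467]
tool_rot: [0.194, 0.981, 0.002, 0.004]
ft_force: [-6.9, 0.1, 14.0]
grip_width: 0.0231
```

```bash
python3 - <<'E'
from cm import *
st(528,149.5,46.7,67.6)
print(bot.get_obs()['ft_torque'])
meas('z25.png'); st()
E
```

```text
t24.00 p [528.2 150.   46.7] jawdir67.6 tilt [ 0.009  0.002 -1.   ] F [-6.9  0.1 14. ] w23.1 q [ 0.28  0.48 -0.16  0.92 -0.    0.67]
need cm [-0.02 -0.05 -0.  ] rot -0.0
[-0.43562291  1.99463112 -0.03492553]
ymax [54.8 55.6 55.7 54.7 55.9 54.7 55.3 54.9 55.1 54.2 55.3] slope deg -0.2 ymin -55.4 xmax 96.7 -0.22
centre rel TCP y -0.2
crop origin [337 169]
t24.05 p [528.2 150.1  46.7] jawdir67.6 tilt [ 0.009  0.002 -1.   ] F [-5.8 -1.1 15. ] w23.0 q [ 0.28  0.48 -0.16  0.92 -0.    0.67]
```

View pics/z25.png

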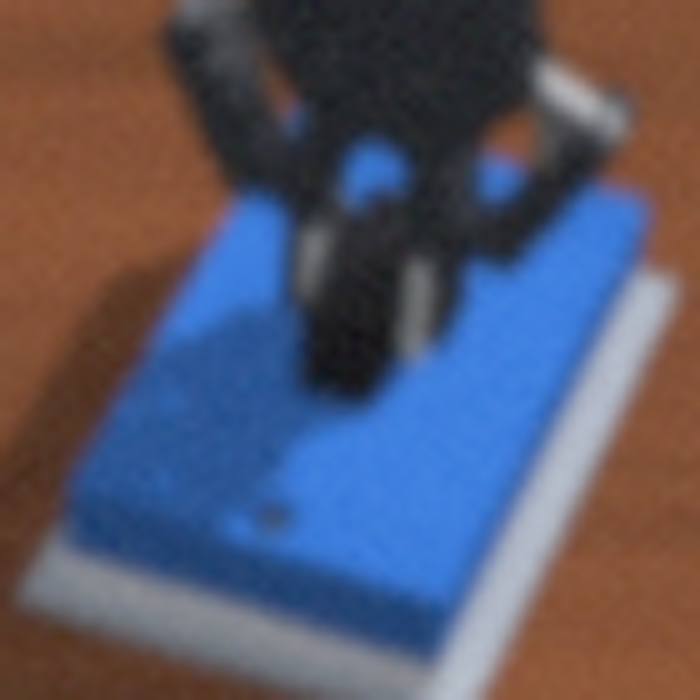

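```bash
python3 - <<'E'
from h import *
bot.job_done(); st()
E
```

```text
the job is handed in; nothing more can be done
the job is handed in; nothing more can be done
```

I sorted the four specimens into the tray quarters, fitted the blue cover on both dowels, pressed it flush, and handed the job in at about 24 s of the 72 s allowed. The arm was still gripping and pressing the cover. The hand-in gives no verdict.

**Specimens:** white, green and brass were picked and placed; copper already lay in its own quarter and was left there. Both cameras, before the cover went on, showed one cube flat in each quarter, with centres at least 15 mm off the cross lines.

**Cover:** it slid onto both dowels with no noticeable side force. On pressing down, the tool stopped at 46.7 mm, the height calculated for flush, and did not move further as the push rose. The wrist then read about 14–15 N upward with the 23 mm grip held. That is roughly 19 N on the tray and springs, counting the cover's weight. Tilt was about 0.009 rad, and the last picture shows the cover sitting flush on the rim.

**Disagreements:**
- The scene camera read about 5 mm too far in x compared with the robot and the top camera.
- The two cameras disagreed by about 3 mm on the tray's y position, so I lined up the cover by scene-camera measurements taken close to the tray.
- My first grasp at the white cube closed above it without touching it, and I repeated it lower.

**Bystanders:** no path went through any of them, and I saw none moved in the pictures. I did not measure their positions at the end.

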